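Dried slides: out past the cabinet's sprung flap, into the scanner's sprung stage

TASK

The slides in the carrier with the upright grip plate are dry: push in the drying cabinet's sprung flap, hold it open with your hand while you reach in and lift the carrier out, and let the flap close again. Then clip the carrier flat and centred into the scanner's stage, its leading edge first under the lip of the sprung jaw, then its trailing edge lowered inside the fixed wall. Keep the slides face up and leave everything else where it stands.

Things in the scene. Friction and masses are not known exactly. Their poses are not given: they have to be found in the camera images.
- carrier: Loose aluminium slide carrier, 0.13-0.22 kg: flat plate 90 (x) x 84 (y) x 7 mm with two glass slides in its top and, between them, an upright grey grip plate (x +7 to +31 mm, 12 mm thick in y, from 7 to 41 mm above the underside). Origin: centre of underside, z up. Starts flat in the left or right half of the drying cabinet, its x within 0.13 rad of the cabinet's.
- dryer: Fixed drying cabinet, 280 deep (x) x 330 wide (y) x 315 mm high. Origin: middle of its front bottom edge, on the table; x points into it, away from the robot, z up. Warm plate (floor) at z 40 mm. Front sill at x 0 to 8 mm, up to z 72 mm; side walls' inner faces at y +-157 mm; fan unit behind x 205 mm.
- flap (a joint): Angle (rad) of the cabinet's clear flap: 0 closed, grows as it swings inwards and up, stop at 1.45. 296 mm wide, smooth, hangs 210 mm down from its hinge; closed it leans 0.27 rad, free edge at cabinet x 0, z 97 mm. Push it inwards more than down. It always springs shut (2 to 5 N at the edge). The edge sweeps no lower than z 85 mm, just clear of the grip plate. Let it ride on the hand.
- flap_hinge (a point): Middle of the flap's hinge line (x 55, y 0, z 300 mm of the cabinet); axes as the cabinet's. From here a clear roof, z 307 to 317 mm of the cabinet, runs back to the fan unit, so the carrier cannot be reached from straight above: come in under the hinge line and over the sill with the tool leaning about 35 to 45 degrees, tips forward and down.
- scanner: Fixed slide scanner with its stage run out in front. Origin: middle of the stage's front edge, on the table; x points into the machine, which stands at the robot's right and faces left, z up. Stage 130 mm wide, deck at z 45 mm. Fixed near wall: 100 mm wide, rear face at x 30 mm, bevelled top 11.5 mm above the deck. Housing 300 mm wide, 235 mm high, from x 190 mm backwards.
- stage_seat (a point): Point on the stage deck (x 75, y 0, z 45 mm of the scanner) where the carrier's origin belongs when clipped in; axes as the scanner's. The fixed near wall's face lies at x -45 mm from here, the sprung jaw's face at rest at x +39 mm.
- jaw (a joint): Travel (m) of the sprung jaw along the scanner's +x, into the machine: 0 at rest, stop at 0.014; about 4 N to start and 0.65 N per mm. Jaw 76 mm wide; a lip overhangs 6 mm from its face over the seat, underside 12 mm and top 17 mm above the deck. With the carrier clipped in it reads about 0.006.
- low_tray: Bystander: low steel tray of slides without a grip plate, 98 x 70 x 14 mm, standing on the warm plate in the other half of the cabinet. Origin: centre of underside.
- wash_bottle: Bystander: white bottle, 58 mm across, 190 mm high, standing between the two machines. Origin: centre of underside.
- stain_jar: Bystander: lidded glass jar, 68 mm across, 87 mm high, in front of the machines. Origin: centre of underside.
- slide_box: Bystander: closed grey slide box, 85 (x) x 175 (y) x 30 mm, in front of the machines. Origin: centre of underside.
- block_tray: Bystander: white tray of wax blocks, 130 (x) x 95 (y) x 22 mm, in front of the machines. Origin: centre of underside.
- brush: Bystander: brush 180 mm long lying in front of the drying cabinet, pointing at the robot. Origin: at its middle, underside.

How it is judged:
On the way, in this order (a step that is already met when the one before it is completed fails the run):
1. the carrier is lifted at least 10 mm off the warm plate with the flap held open by more than 0.3 rad (z of carrier in the frame of dryer above 0.05 m and value of joint flap above 0.3 rad), for 0.1 s.
2. the carrier is out of the cabinet and the flap has closed behind it (value of joint flap below 0.06 rad and distance of carrier from where it was at the start of the episode above 0.1 m), for 0.1 s.
At the end, for the whole second after the job is handed in: The carrier lies still and flat on the stage deck (3 mm, 0.05 rad) between near wall and sprung jaw, within 3 mm along and 8 mm across the stage of the seat and square to it within 0.06 rad, the jaw pushed back 4 to 9 mm; the cabinet's flap is closed (under 0.06 rad) (x of carrier in the frame of stage_seat between -0.003 and 0.003 m and y of carrier in the frame of stage_seat between -0.008 and 0.008 m and z of carrier in the frame of stage_seat between -0.003 and 0.003 m and angle between carrier's own z axis and vertical below 0.05 rad and angle between the x axis of carrier and the x axis of stage_seat, either way round below 0.06 rad and value of joint jaw between 0.004 and 0.009 m and value of joint flap below 0.06 rad and linear speed of carrier below 0.02 m/s); the robot touches nothing.
It fails at once if the carrier is tipped by more than about 60 degrees (angle between carrier's own z axis and vertical above 1.05 rad).
It fails at once if the low tray in the cabinet is moved by more than 25 mm (distance of low_tray from where it was at the start of the episode above 0.025 m).
It fails at once if a bystander on the table is moved by more than 30 mm (distance of any of wash_bottle, stain_jar, slide_box, block_tray, brush from where it was at the start of the episode above 0.03 m).
It also fails if it takes over 51 s, if anything falls off the work surface, if the arm or the gripper's body presses on something with over 40 N, if the wrist force passes 120 N, or if a joint passes its speed limit or range.

ROBOT

A 6-joint arm with a two-finger parallel gripper is mounted at the origin on the work surface. World frame = base frame: x ahead of the robot, y to its left, z up, the work surface at z = 0. Lengths are in m, angles in rad, forces in N, time in s.
With the tool pointing down it reaches from about 0.25 to 0.775 m from the base axis. Payload 4 kg.
Tool frame: the origin (TCP) lies midway between the tips of the shut fingers; the grasp point (between the pads) lies 19 mm behind it; y points along the fingers, z is the direction in which the jaws open and shut, and the axes are right-handed (so a half turn about y gives the same grasp; the last joint's range is limited). The gripper opens to 94 mm and grips with 3 to 60 N. Pads are 16 mm wide; open, the fingers measure 119 mm over their backs; the gripper's body (75 mm by 177 mm) begins 78 mm behind the grasp point.
Start: joints at [-0.103, 0.087, 1.371, -0, 1.684, -0.103], TCP at [0.55, -0, 0.206] pointing down, gripper open.
Joint ranges: [-3.1, 3.1], [-0.76, 2.03], [0.27, 2.55], [-1.08, 4.22], [0.17, 2.65], [-2.57, 2.57]. Speed limits (rad/s): [2.79, 2.79, 3.14, 3.14, 3.14, 3.14].

INTERFACE

Orientations are given as a unit quaternion [x, y, z, w].
In Python, from rig import arm gives the robot as it stands. The module is installed in compiled form; this text tells all that it offers.
- The arm moves only by the tool play_rows, never from a script. Its argument "targets" is a list of rows, each a list of 7 numbers: the shift along the tool's x, y, z in m, then the turn, a rotation vector about the tool's x, y, z in degrees, then the gripper command: -1 is fully open, 1 is shut, values between are in proportion. In form: [[x, y, z, ax, ay, az, fingers], ...]. A call has exactly 8 rows; each row is the pose to reach, as a shift and turn from the pose measured when the call began, along the tool's axes at that moment; what a row does not reach only later rows make up. A row lasts 1/8 s, in which the tool goes at most 62.5 mm and 10.7 degrees, less where a joint would pass 70% of its speed; a pose out of reach is approached as far as the arm can. A call with a gripper value outside its range is refused whole. The fingers move at their own pace and stop on an object; the grip force is fixed at half the most. Time passes only in rows, so rows that repeat a pose let the fingers close, or fill a call up. It gives the time, the measured TCP pose, the force and the opening at its end, in the units of the state.
- arm.observe(): the state, without advancing time (a new reading comes with each control period).
- arm.grab_frame(name): name is "scene" or "side" or "wrist"; returns (picture, depth): 384x512x3 uint8, red, green, blue; 384x512 float32, m along the optical axis (not along the pixel's ray), 0 where there is no reading.
- arm.camera_model(name): a dict with "fx", "fy", "cx", "cy" (pixels), "position" and "orientation" of the camera in the world. Camera axes: x right, y down, z forward; pixel columns grow to the right and rows downward; lengths in m; the calibration is good to about 2 mm. A picture is of the moment at which its call begins: read the wrist's pose just before it. camera_model takes no time and is no camera call; for the wrist camera it gives the pose at the moment of the call.
- arm.hand_in(): hands the job in, once; it reports no verdict.
Trained networks look in the newest picture that a camera, given by its name, has taken for a name from the list of things; names that differ only in an ending like _2 or _b are one class to them, and where a whole thing is asked for, a point or a joint stands for the part that bears it (a point fixed in the world has none). Each returns a list of dicts, best first, with "confidence" (0 to 1); they miss things now and then, are a little off and sometimes report something else, mostly with a low value. They report only what shows in the picture. A call takes as long as a camera call.
- arm.masks_of(camera, label): "region" (384x512 bool, what is visible of it) and "point" ([row, column] in pixels, amid what is visible of it).
The state is a dict: "time_s": time; "q": joint angles; "joint_vel": joint speeds; "joint_torque": joint torques, N m; "eef_pos": TCP position; "tool_rot": TCP orientation; "contact_force": force on the tool from outside, world axes, zero at the start; "torque": the same for the moment, N m; "grip_width": opening from 0.0 (shut) to 1.0 (fully open).
Only numpy, scipy, OpenCV 4.12 (cv2) and the standard library are available. Lean on these libraries where they do the work, as an engineer would, in place of code of your own. Each camera call takes 0.05 s, during which the arm holds its last target.

## Working session

There is one attempt and no reset: what is moved stays moved. The work goes in short steps, Python scripts to look and compute and a tool call to move; the robot and the scene stay as the last step left them, time stands still between calls to the robot, and variables do not carry over. Pictures are saved under pics/ and viewed, and the job is handed in when it is done.

Besides the shell and the picture viewer there is one more tool, called by a JSON object that holds its "fn" and its "kwargs", one argument or row to a line. play_rows: Moves the arm, as the interface text tells. Its arguments: {"type":"object","properties":{"targets":{"type":"array"}},"required":["targets"]}

```bash
mkdir -p pics; cat > h.py <<'E'
import numpy as np, cv2
from rig import arm
from scipy.spatial.transform import Rotation as R
def cloud(name, depth, m=None):
    m = m or arm.camera_model(name)
    v,u=np.mgrid[0:384,0:512]
    P=np.stack([(u-m['cx'])/m['fx']*depth,(v-m['cy'])/m['fy']*depth,depth],-1)
    W=P@R.from_quat(m['orientation']).as_matrix().T+np.array(m['position'])
    W[depth<=0]=np.nan
    return W
def save(n,img): cv2.imwrite(f'pics/{n}.png',cv2.cvtColor(img,cv2.COLOR_RGB2BGR))
E
python3 - <<'E'
from h import *
s=arm.observe(); print(s)
for c in ['scene','side','wrist']:
    m=arm.camera_model(c); print(c,m)
    p,d=arm.grab_frame(c); save(c+'0',p); np.savez(f'{c}0.npz',p=p,d=d,W=cloud(c,d,m))
    if c=='wrist': continue
    for l in ['carrier','dryer','flap','scanner','jaw','low_tray','wash_bottle','stain_jar','slide_box','block_tray','brush']:
        r=arm.masks_of(c,l)
        W=cloud(c,d,m)
        for k in r[:2]:
            q=W[k['region']]
            print(c,l,round(k['confidence'],2),k['point'],k['region'].sum(),np.round(np.nanmedian(q,0),3),np.round(np.nanpercentile(q,2,axis=0),3),np.round(np.nanpercentile(q,98,axis=0),3))
E
```

```text
{'time_s': 0.0, 'q': array([-1.03096233e-01,  8.79592725e-02,  1.37224588e+00, -2.76169178e-05,
        1.68357913e+00, -1.03067470e-01]), 'joint_vel': array([-0.00090708, -0.0016284 , -0.00126289, -0.00151284, -0.00057822,
        0.00026463]), 'joint_torque': array([ 1.28542815e-03, -3.40182602e+01, -3.02423716e+01,  7.18220207e-02,
        3.29729996e-02, -1.13141955e-04]), 'eef_pos': array([5.49456910e-01, 4.39691644e-05, 2.04306086e-01]), 'tool_rot': array([-0.50048789,  0.50060292, -0.4994124 ,  0.49949559]), 'contact_force': array([0.37900323, 0.4922527 , 0.24663551]), 'torque': array([0.00098854, 0.00208164, 0.02585933]), 'grip_width': 1.000536643667146}
scene {'fx': 494.5064241372035, 'fy': 494.5064241372035, 'cx': 255.34987093998726, 'cy': 191.01476660412175, 'position': array([ 0.11542713, -0.16204317,  1.4284551 ]), 'orientation': array([ 0.83557267, -0.52511487,  0.08206577, -0.13906078])}
scene dryer 0.81 [106.0, 191.0] 13433 [0.587 0.268 0.31 ] [0.468 0.087 0.047] [0.757 0.428 0.319]
scene flap 0.63 [139.1, 171.1] 3589 [0.51  0.293 0.213] [0.46  0.167 0.103] [0.56  0.4
[... 2097 characters left out ...]
 0.003] [ 0.409 -0.041  0.092]
side slide_box 0.9 [229.6, 160.1] 1083 [0.321 0.264 0.03 ] [0.277 0.2   0.005] [0.378 0.347 0.036]
side block_tray 0.88 [303.0, 298.7] 1503 [ 0.31  -0.223  0.016] [ 0.249 -0.27   0.002] [ 0.379 -0.176  0.025]
side brush 0.55 [250.1, 215.5] 486 [0.352 0.069 0.019] [0.295 0.052 0.005] [0.459 0.096 0.024]
side brush 0.49 [263.4, 429.5] 15272 [ 0.48  -0.494  0.229] [ 0.398 -0.622  0.019] [ 0.681 -0.242  0.24 ]
wrist {'fx': 279.60161929552714, 'fy': 279.60161929552714, 'cx': 257.10381097059593, 'cy': 190.30932173966482, 'position': array([0.55048568, 0.08581079, 0.38495432]), 'orientation': array([ 9.89210569e-01, -2.26692843e-04, -3.87376347e-04,  1.46499996e-01])}
```

View pics/scene0.png

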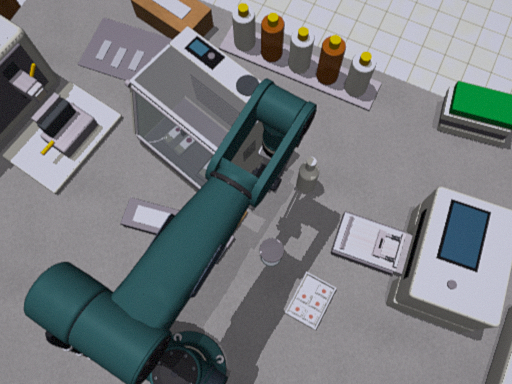

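View pics/side0.png

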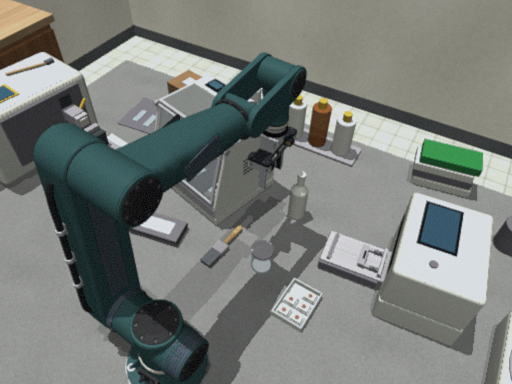

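View pics/wrist0.png

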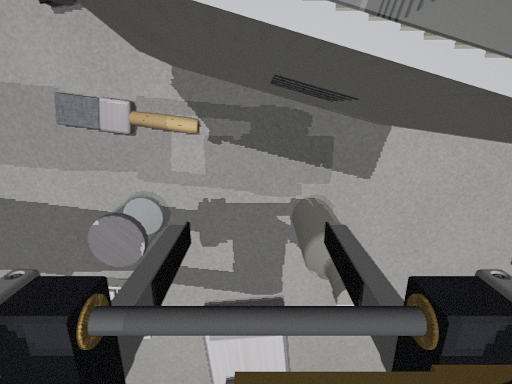

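```bash
cat >> h.py <<'E'
def rel(p,Rm,s=None):
    """world target pos & rotation matrix -> shift, rotvec(deg) in tool frame now"""
    s=s or arm.observe()
    R0=R.from_quat(s['tool_rot']); 
    return np.round(R0.inv().apply(np.array(p)-s['eef_pos']),4), np.round((R0.inv()*R.from_matrix(Rm)).as_rotvec(degrees=True),1)
E
python3 - <<'E'
from h import *
s=arm.observe();print(s['time_s']);print(R.from_quat(s['tool_rot']).as_matrix().round(3))
z=np.load('scene0.npz');
p=cv2.resize(z['p'][20:210,100:330],None,fx=3.4,fy=3.4,interpolation=cv2.INTER_CUBIC);save('crop1',p)
p=cv2.resize(z['p'][200:340,320:512],None,fx=4,fy=4,interpolation=cv2.INTER_CUBIC);save('crop2',p)
E
```

```text
1.25
[[-0.  0.  1.]
 [-1. -0. -0.]
 [ 0. -1.  0.]]
```

View pics/crop1.png

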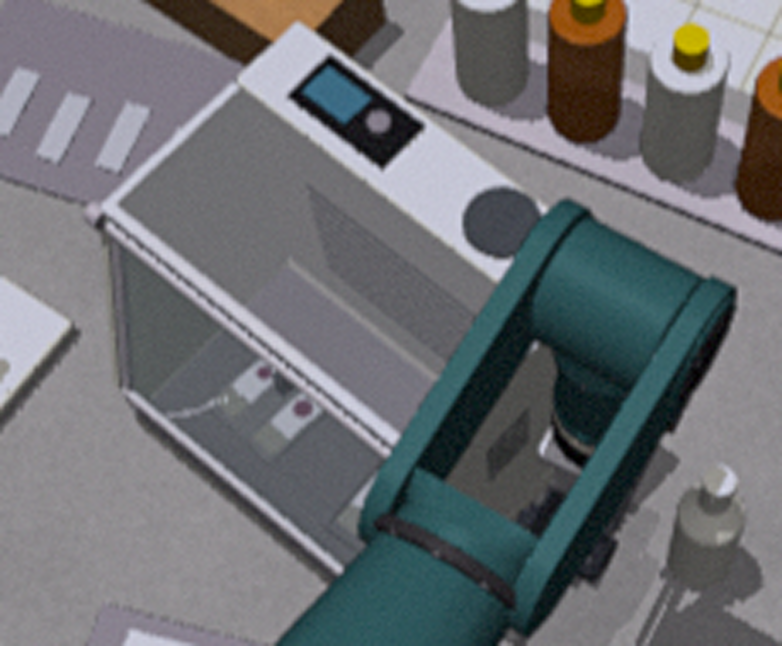

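View pics/crop2.png

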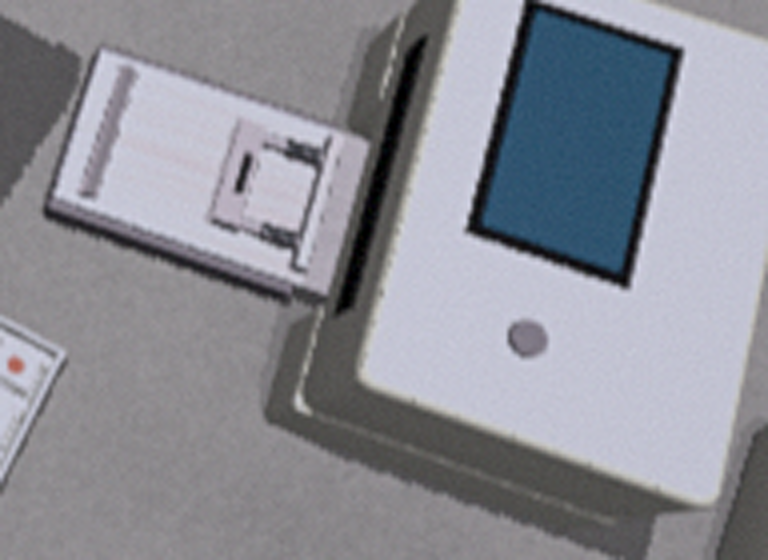

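{"fn": "play_rows", "kwargs": {
  "targets": [
    [0.05,-0.03,-0.03,0,0,0,-1],
    [0.1,-0.06,-0.06,0,0,0,-1],
    [0.15,-0.09,-0.09,0,0,0,-1],
    [0.2,-0.12,-0.1,0,0,0,-1],
    [0.22,-0.14,-0.1,0,0,0,-1],
    [0.22,-0.15,-0.1,0,0,0,-1],
    [0.22,-0.15,-0.1,0,0,0,-1],
    [0.22,-0.15,-0.1,0,0,0,-1]
  ]
}}

```text
time_s: 2.25
eef_pos: [0.4501, -0.2187, 0.3544]
tool_rot: [0.501, -0.5, 0.499, -0.5]
contact_force: [0.7, 0.1, -0.5]
grip_width: 1.0
```

```bash
python3 - <<'E'
from h import *
s=arm.observe();print(s['time_s'],s['eef_pos'],s['q'])
for c in ['scene','wrist']:
    m=arm.camera_model(c)
    p,d=arm.grab_frame(c); save(c+'1',p); W=cloud(c,d,m);np.savez(f'{c}1.npz',p=p,d=d,W=W)
    for l in ['carrier','low_tray','dryer'] if c=='scene' else ['jaw','scanner']:
        r=arm.masks_of(c,l)
        for k in r[:2]:
            q=W[k['region']]
            print(c,l,round(k['confidence'],2),k['point'],k['region'].sum(),np.round(np.nanmedian(q,0),3),np.round(np.nanpercentile(q,2,axis=0),3),np.round(np.nanpercentile(q,98,axis=0),3))
z=np.load('scene1.npz');
p=cv2.resize(z['p'][20:210,100:330],None,fx=3.4,fy=3.4,interpolation=cv2.INTER_CUBIC);save('crop3',p)
E
```

```text
2.25 [ 0.45008089 -0.21874097  0.35443174] [-5.65942544e-01 -3.07773734e-03  1.17069465e+00  3.19465839e-04
  1.97584385e+00 -5.67690637e-01]
scene dryer 0.6 [115.6, 202.4] 17420 [0.584 0.226 0.309] [0.456 0.07  0.03 ] [0.754 0.425 0.319]
wrist jaw 0.72 [217.8, 302.9] 469 [ 0.538 -0.331  0.062] [ 0.502 -0.343  0.058] [ 0.574 -0.32   0.064]
wrist scanner 0.68 [276.9, 298.8] 18968 [ 0.519 -0.405  0.129] [ 0.407 -0.481  0.026] [ 0.676 -0.219  0.239]
```

View pics/crop3.png

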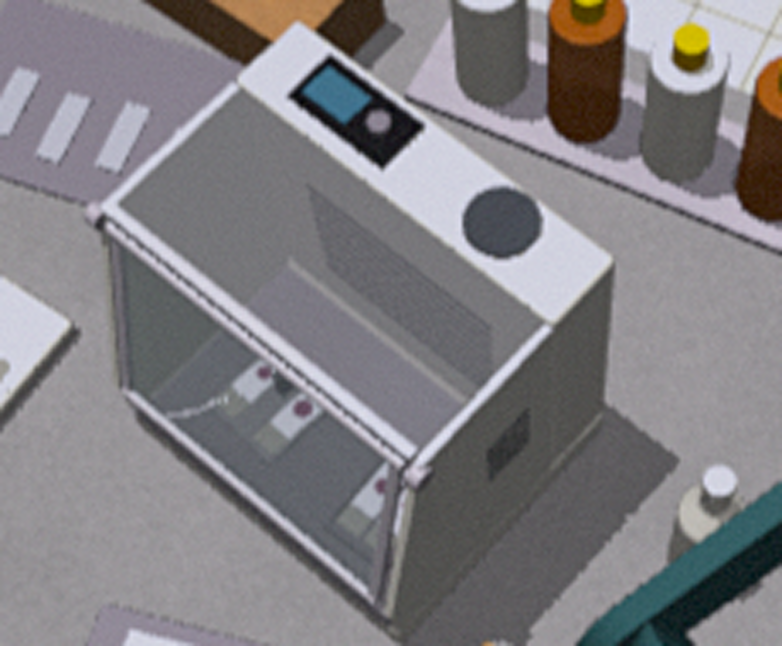

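View pics/wrist1.png

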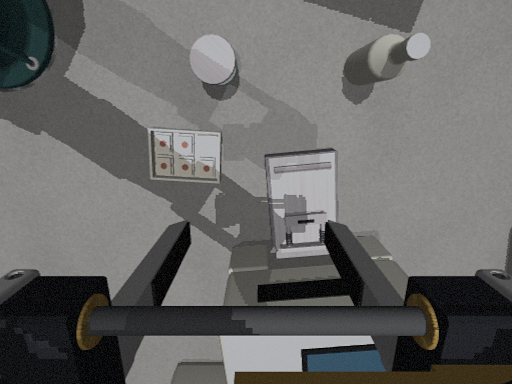

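```bash
python3 - <<'E'
from h import *
z=np.load('scene1.npz');W=z['W'];m=arm.camera_model('scene')
Rm=R.from_quat(m['orientation']).as_matrix()
def ray(u,v,h):
    d=Rm@np.array([(u-m['cx'])/m['fx'],(v-m['cy'])/m['fy'],1]); t=(h-m['position'][2])/d[2]; return (m['position']+t*d).round(4)
def cr(x,y,h): 
    u,v=100+(x+.5)/3.4-.5,20+(y+.5)/3.4-.5; return W[int(round(v)),int(round(u))].round(3), ray(u,v,h)
for n,x,y,h in [('spotA',265,373,.047),('spotB',303,408,.047),('spotTray',382,486,.054),('grip',288,388,.081),
  ('slideA front',235,405,.047),('slideB front',272,440,.047),
  ('hinge L',97,212,.30),('hinge R',420,473,.30),('roof front L',108,207,.317),('roof front R',410,455,.317),('back R',612,262,.317),('back L',298,24,.317),
  ('fan R',548,325,.317),('fan L',240,78,.317),('sillL',127,392,.072),('sillR',388,603,.072),('floorback',290,262,.04),('floorbackR',465,395,.04)]:
    print(n,*cr(x,y,h))
E
```

```text
spotA [0.524 0.267 0.28 ] [0.605  0.3543 0.047 ]
spotB [0.51  0.228 0.278] [0.5893 0.3067 0.047 ]
spotTray [0.486 0.152 0.255] [0.5508 0.206  0.054 ]
grip [0.518 0.246 0.281] [0.5889 0.3163 0.081 ]
slideA front [0.512 0.301 0.21 ] [0.5655 0.3634 0.047 ]
slideB front [0.501 0.262 0.204] [0.5498 0.317  0.047 ]
hinge L [0.576 0.438 0.308] [0.5792 0.4414 0.3   ]
hinge R [0.489 0.117 0.311] [0.4938 0.1199 0.3   ]
roof front L [0.578 0.427 0.318] [0.5795 0.427  0.317 ]
roof front R [0.499 0.13  0.316] [0.4974 0.1285 0.317 ]
back R [0.704 0.064 0.311] [0.701  0.0635 0.317 ]
back L [0.787 0.377 0.314] [0.7861 0.375  0.317 ]
fan R [0.638 0.086 0.31 ] [0.6334 0.084  0.317 ]
fan L [0.725 0.395 0.311] [0.7228 0.3922 0.317 ]
sillL [0.517 0.433 0.103] [0.527  0.4466 0.072 ]
sillR [0.443 0.138 0.113] [0.4524 0.1474 0.072 ]
floorback [0.6   0.282 0.311] [0.7177 0.3906 0.04  ]
floorbackR [0.56  0.117 0.306] [0.6665 0.1827 0.04  ]
```

```bash
cat >> h.py <<'E'
D0=np.array([.480,.2935,0]); DY=-.268
def dry(p):
    c,s=np.cos(DY),np.sin(DY); return D0+np.array([c*p[0]-s*p[1],s*p[0]+c*p[1],p[2]])
def todry(p):
    c,s=np.cos(DY),np.sin(DY); q=np.asarray(p)-D0; return np.stack([c*q[...,0]+s*q[...,1],-s*q[...,0]+c*q[...,1],q[...,2]],-1)
def Rt(psi,lean):
    l=np.radians(lean); f=np.array([np.cos(psi),np.sin(psi),0]); z=np.array([0,0,1.])
    y=-np.cos(l)*z+np.sin(l)*f; x=np.cos(l)*f+np.sin(l)*z
    return np.stack([x,y,np.cross(x,y)],1)
E
python3 - <<'E'
from h import *
T=Rt(-.2,40)
print(np.linalg.det(T))
s=arm.observe(); print(s['time_s'])
print(rel([.36,.05,.34],T), rel(dry([-.07,.05,.17]),T), dry([-.07,.05,.17]))
z=np.load('scene1.npz');
p=cv2.resize(z['p'][105:180,130:220],None,fx=8,fy=8,interpolation=cv2.INTER_CUBIC);save('crop4',p)
E
```

```text
0.9999999999999996
2.6
(array([-0.2697,  0.0153, -0.0899]), array([ 27.3, -75.1, -33.5])) (array([-0.5799,  0.1854, -0.0239]), array([ 27.3, -75.1, -33.5])) [0.425739   0.36025136 0.17      ]
```

View pics/crop4.png

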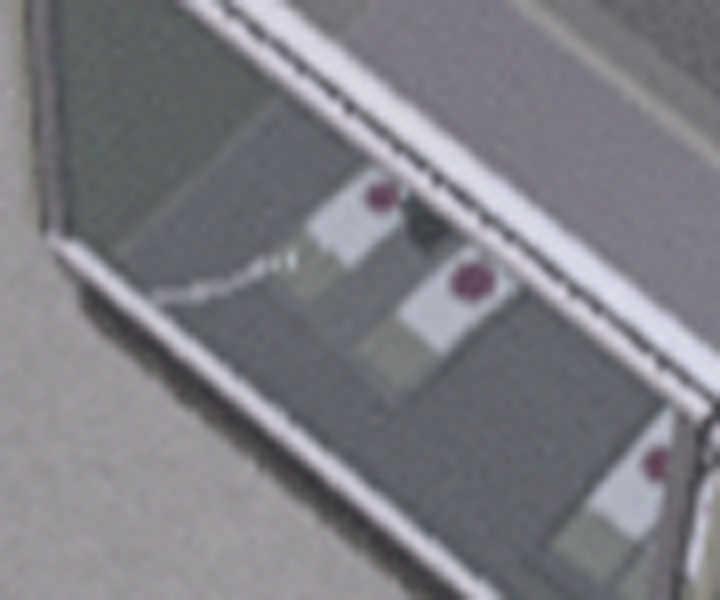

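{"fn": "play_rows", "kwargs": {
  "targets": [
    [-0.034,0.002,-0.012,3.3,-9.2,-4.1,-1],
    [-0.068,0.004,-0.024,6.6,-18.3,-8.2,-1],
    [-0.102,0.006,-0.036,9.9,-27.5,-12.3,-1],
    [-0.136,0.008,-0.048,13.2,-36.6,-16.3,-1],
    [-0.17,0.01,-0.06,16.5,-45.8,-20.4,-1],
    [-0.204,0.012,-0.072,19.8,-55,-24.5,-1],
    [-0.238,0.014,-0.084,23.1,-64,-28.6,-1],
    [-0.27,0.015,-0.09,26.4,-73.2,-32.7,-1]
  ]
}}

```text
time_s: 3.6
eef_pos: [0.3696, 0.058, 0.3429]
tool_rot: [0.69, 0.154, 0.311, -0.635]
contact_force: [0.3, -0.7, -0.8]
grip_width: 1.0
```

```bash
python3 - <<'E'
from h import *
s=arm.observe();print(s['time_s'],s['eef_pos'],s['q'].round(3))
print(R.from_quat(s['tool_rot']).as_matrix().round(2))
T=Rt(-.2,40)
print(rel(dry([-.09,.04,.20]),T), dry([-.07,.05,.17]))
E
```

```text
3.6 [0.36962083 0.0580346  0.34289447] [ 0.309 -0.757  1.856 -0.333  1.45  -1.087]
[[ 0.76  0.61  0.23]
 [-0.18 -0.15  0.97]
 [ 0.62 -0.78 -0.  ]]
(array([-0.1176,  0.0886,  0.2977]), array([ 1.3, -1.6, -1.3])) [0.425739   0.36025136 0.17      ]
```

{"fn": "play_rows", "kwargs": {
  "targets": [
    [-0.02,0.015,0.05,0.3,-0.4,-0.3,-1],
    [-0.04,0.03,0.1,0.6,-0.8,-0.6,-1],
    [-0.06,0.045,0.15,1,-1.2,-1,-1],
    [-0.08,0.06,0.2,1.3,-1.6,-1.3,-1],
    [-0.1,0.075,0.25,1.3,-1.6,-1.3,-1],
    [-0.118,0.0886,0.298,1.3,-1.6,-1.3,-1],
    [-0.118,0.0886,0.298,1.3,-1.6,-1.3,-1],
    [-0.118,0.0886,0.298,1.3,-1.6,-1.3,-1]
  ]
}}

```text
time_s: 4.6
eef_pos: [0.4035, 0.3558, 0.2]
tool_rot: [0.686, 0.174, 0.307, -0.637]
contact_force: [0.4, 0.4, 0.6]
grip_width: 1.002
```

```bash
python3 - <<'E'
from h import *
s=arm.observe();print(s['time_s'],s['eef_pos'],s['q'].round(3),todry(s['eef_pos']).round(3))
print(R.from_quat(s['tool_rot']).as_matrix().round(2))
c='wrist'
m=arm.camera_model(c)
p,d=arm.grab_frame(c); save(c+'2',cv2.resize(p,None,fx=1.5,fy=1.5)); W=cloud(c,d,m);np.savez(f'{c}2.npz',p=p,d=d,W=W,pos=m['position'],ori=m['orientation'])
out=p.copy()
for l in ['carrier','low_tray','flap']:
        r=arm.masks_of(c,l)
        for k in r[:2]:
            q=W[k['region']]
            print(c,l,round(k['confidence'],2),k['point'],k['region'].sum(),np.round(np.nanmedian(todry(q),0),3))
            if l=='carrier': np.save('cm.npy',k['region']) 
E
```

```text
4.6 [0.40349654 0.35582423 0.19997988] [ 1.014 -0.125  1.754 -0.675  1.301 -0.242] [-0.09  0.04  0.2 ]
[[ 0.75  0.63  0.2 ]
 [-0.15 -0.13  0.98]
 [ 0.64 -0.77 -0.  ]]
wrist carrier 0.92 [177.6, 273.4] 763 [0.056 0.071 0.047]
wrist low_tray 0.9 [173.7, 165.5] 802 [ 0.054 -0.082  0.049]
wrist flap 0.71 [259.1, 223.6] 37252 [0.022 0.015 0.181]
```

View pics/wrist2.png

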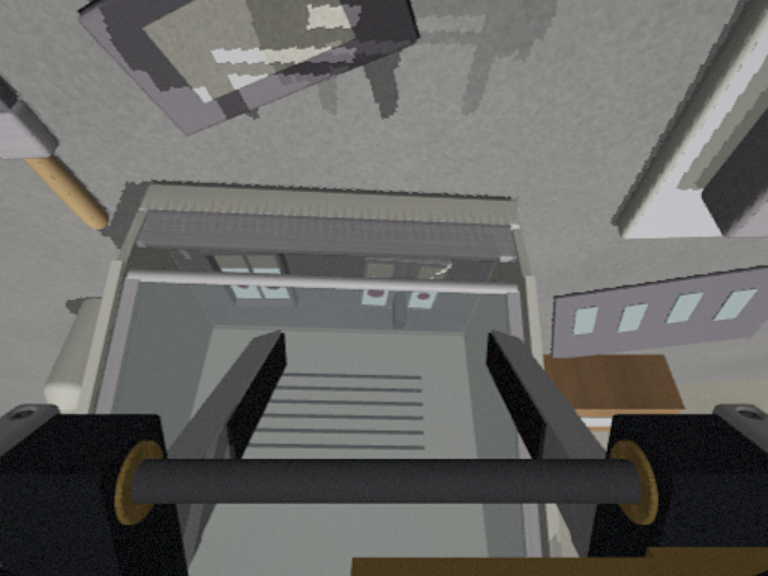

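```bash
python3 - <<'E'
from h import *
z=np.load('wrist2.npz');p=z['p']
r=p[160:230,80:350]
save('crop5',cv2.flip(cv2.resize(p[165:225,220:320],None,fx=8,fy=8,interpolation=cv2.INTER_CUBIC),-1))
save('crop6',cv2.flip(cv2.resize(p[115:235,70:370],None,fx=2.6,fy=2.6,interpolation=cv2.INTER_CUBIC),-1))
E
```

```text
(no output)
```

View pics/crop5.png

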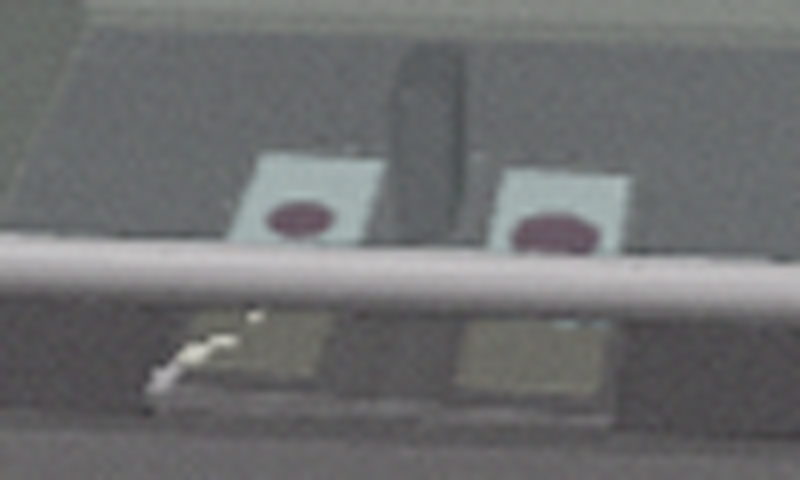

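View pics/crop6.png

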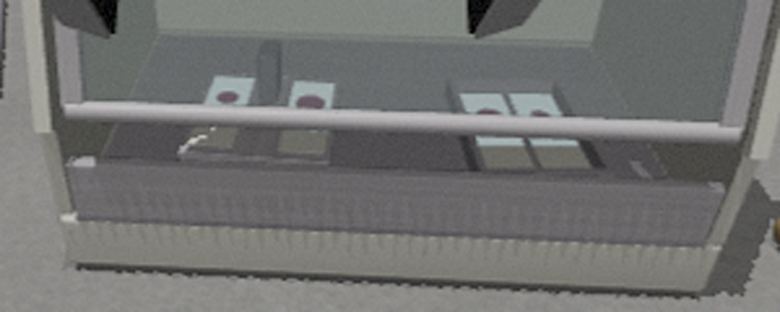

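```bash
python3 - <<'E'
from h import *
z=np.load('wrist2.npz');m=arm.camera_model('wrist')
Rm=R.from_quat(z['ori']).as_matrix()
def ray(u,v,h):
    d=Rm@np.array([(u-m['cx'])/m['fx'],(v-m['cy'])/m['fy'],1]); t=(h-z['pos'][2])/d[2]; return z['pos']+t*d
def c5(x,y,h):
    u=220+(799-x+.5)/8-.5; v=165+(479-y+.5)/8-.5; return todry(ray(u,v,h)).round(4)
def c6(x,y,h):
    u=70+(779-x+.5)/2.6-.5; v=115+(311-y+.5)/2.6-.5; return todry(ray(u,v,h)).round(4)
for n,x,y,h in [('frontL',155,395,.047),('frontR',612,412,.047),('frontLb',155,412,.040),('frontRb',612,428,.040),('sLbl',262,153,.047),('sLbr',385,160,.047),('sRbl',510,168,.047),('sRbr',632,176,.047),
 ('sLfl',200,375,.047),('sLfr',318,378,.047),('sRfl',455,388,.047),('sRfr',602,395,.047),('plate top back R',465,42,.081),('plate top back L',420,42,.081),('plate top front L',400,80,.081),('plate top frontR',458,85,.081),('floorback',85,25,.04)]:
    print(n,c5(x,y,h))
for n,x,y,h in [('sill topL out',68,163,.072),('sillR',722,188,.072),('baseL',75,262,0),('baseR',708,292,0),('flap edge L',65,112,.097),('flap edge R',742,132,.097),('backL',158,36,.04),('backR',595,46,.04)]: print(n,c6(x,y,h))
E
```

```text
frontL [0.046  0.1108 0.047 ]
frontR [0.0466 0.0297 0.047 ]
frontLb [0.0502 0.1123 0.04  ]
frontRb [0.0512 0.0296 0.04  ]
sLbl [0.1321 0.1052 0.047 ]
sLbr [0.131  0.0791 0.047 ]
sRbl [0.1296 0.0529 0.047 ]
sRbr [0.1281 0.0276 0.047 ]
sLfl [0.0525 0.1039 0.047 ]
sLfr [0.0531 0.0826 0.047 ]
sRfl [0.0518 0.0578 0.047 ]
sRfr [0.0515 0.0316 0.047 ]
plate top back R [0.1198 0.0613 0.081 ]
plate top back L [0.1192 0.07   0.081 ]
plate top front L [0.1033 0.0723 0.081 ]
plate top frontR [0.1021 0.0612 0.081 ]
floorback [0.2012 0.159  0.04  ]
sill topL out [0.0016 0.1544 0.072 ]
sillR [ 0.0038 -0.1514  0.072 ]
baseL [0.0074 0.1647 0.    ]
baseR [ 0.0088 -0.1692  0.    ]
flap edge L [0.0082 0.1537 0.097 ]
flap edge R [ 0.0133 -0.1561  0.097 ]
backL [0.1978 0.1577 0.04  ]
backR [ 0.2044 -0.1566  0.04  ]
```

```bash
python3 - <<'E'
from h import *
T=Rt(DY+.1,40)
for p in [(-.05,.066,.16),(0,.067,.143),(.05,.067,.13),(.073,.067,.117),(.1,.067,.086),(.1242,.067,.0565)]: print(p,*rel(dry(p),T))
E
```

```text
(-0.05, 0.066, 0.16) [0.0049 0.0587 0.0236] [ 1.1 -1.5  0. ]
(0, 0.067, 0.143) [0.0323 0.1038 0.0212] [ 1.1 -1.5  0. ]
(0.05, 0.067, 0.13) [0.0621 0.1459 0.0178] [ 1.1 -1.5  0. ]
(0.073, 0.067, 0.117) [0.0713 0.1706 0.0163] [ 1.1 -1.5  0. ]
(0.1, 0.067, 0.086) [0.072  0.2117 0.0144] [ 1.1 -1.5  0. ]
(0.1242, 0.067, 0.0565) [0.0715 0.2498 0.0127] [ 1.1 -1.5  0. ]
```

First push to (.073, .117), then look.

{"fn": "play_rows", "kwargs": {
  "targets": [
    [0.003,0.03,0.012,0.6,-0.8,0,-1],
    [0.005,0.059,0.0235,1.1,-1.5,0,-1],
    [0.018,0.08,0.0225,1.1,-1.5,0,-1],
    [0.032,0.104,0.021,1.1,-1.5,0,-1],
    [0.047,0.125,0.0195,1.1,-1.5,0,-1],
    [0.062,0.146,0.018,1.1,-1.5,0,-1],
    [0.071,0.17,0.0165,1.1,-1.5,0,-1],
    [0.071,0.17,0.0165,1.1,-1.5,0,-1]
  ]
}}

```text
time_s: 5.8
eef_pos: [0.5674, 0.3374, 0.1167]
tool_rot: [0.683, 0.183, 0.298, -0.641]
contact_force: [-2.9, 0.2, -0.8]
grip_width: 0.999
```

```bash
python3 - <<'E'
from h import *
s=arm.observe();print(s['time_s'],s['contact_force'].round(1),s['q'].round(3),todry(s['eef_pos']).round(4))
c='wrist'
m=arm.camera_model(c)
p,d=arm.grab_frame(c); save(c+'3',cv2.flip(cv2.resize(p,None,fx=1.5,fy=1.5),-1)); W=cloud(c,d,m);np.savez(f'{c}3.npz',p=p,d=d,W=W,pos=m['position'],ori=m['orientation'])
T=Rt(DY+.1,40)
for p in [(.1,.067,.086),(.1242,.067,.0565)]: print(p,*rel(dry(p),T))
E
```

```text
5.8 [-2.9  0.2 -0.8] [ 0.716  0.1    1.705 -0.652  0.962 -0.402] [0.0726 0.0655 0.1167]
(0.1, 0.067, 0.086) [ 0.0018  0.0416 -0.0014] [ 0.1 -0.2 -0.1]
(0.1242, 0.067, 0.0565) [ 0.0014  0.0797 -0.0037] [ 0.1 -0.2 -0.1]
```

View pics/wrist3.png

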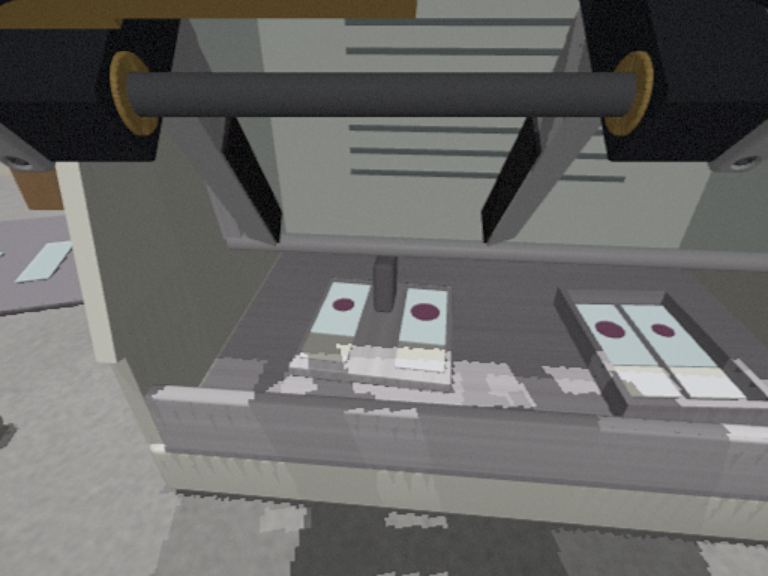

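```bash
python3 - <<'E'
from h import *
z=np.load('wrist3.npz');W=todry(z['W']);m=arm.camera_model('wrist')
def g(x,y):
    u=(767-x)/1.5-.17; v=(575-y)/1.5-.17; u,v=int(round(u)),int(round(v)); return W[v,u].round(4)
for n,x,y in [('sLbl',333,283),('sLbr',371,284),('sRbl',405,289),('sRbr',450,290),('plate front mid',385,285),('plate front top',385,266),('plate side L',374,275),('plate top',385,259),('frontL',295,368),('frontR',450,382),('frontM',370,375),('floor',500,370)]: print(n,g(x,y))
print('z hist')
sel=(abs(W[...,0]-.112)<.02)&(abs(W[...,1]-.066)<.03)&(W[...,2]>.055)&(W[...,2]<.086)
q=W[sel];print(sel.sum(),q.mean(0),np.percentile(q,[2,98],axis=0))
sel=(abs(W[...,0]-.09)<.06)&(abs(W[...,1]-.07)<.06)&(abs(W[...,2]-.047)<.003)
q=W[sel];print(sel.sum(),q.mean(0),np.percentile(q,[1,99],axis=0)); print(cv2.minAreaRect((q[:,:2]*1000).astype(np.float32)))
E
```

```text
sLbl [0.1283 0.1042 0.0476]
sLbr [0.1319 0.0791 0.0469]
sRbl [0.1257 0.0554 0.0475]
sRbr [0.1287 0.0258 0.0474]
plate front mid [0.098  0.0661 0.0681]
plate front top [0.0996 0.0663 0.0803]
plate side L [0.0986 0.0731 0.0745]
plate top [0.1054 0.0668 0.0809]
frontL [0.0486 0.1087 0.0461]
frontR [0.0518 0.0283 0.0397]
frontM [0.0467 0.0692 0.0464]
floor [0.0634 0.0014 0.0396]
z hist
456 [0.10101914 0.06721622 0.07060717] [[0.09746532 0.06167404 0.05600004]
 [0.11341204 0.07333734 0.08143847]]
6013 [0.0802254  0.06817287 0.04753623] [[0.04490821 0.02788103 0.04454876]
 [0.13352494 0.1104597  0.04896711]]
((90.55650329589844, 69.08035278320312), (83.91096496582031, 91.31450653076172), 87.36160278320312)
```

{"fn": "play_rows", "kwargs": {
  "targets": [
    [0.001,0.02,-0.001,0,0,0,-1],
    [0.001,0.04,-0.0015,0,0,0,-1],
    [0.0,0.06,-0.002,0,0,0,-1],
    [0.0,0.072,-0.003,0,0,0,-1],
    [0.0,0.079,-0.0035,0,0,0,-1],
    [0.0,0.079,-0.0035,0,0,0,-0.6],
    [0.0,0.079,-0.0035,0,0,0,0],
    [0.0,0.079,-0.0035,0,0,0,0.3]
  ]
}}

```text
time_s: 6.85
eef_pos: [0.6159, 0.3256, 0.0563]
tool_rot: [0.683, 0.183, 0.297, -0.641]
contact_force: [-2.4, -0.3, -2.2]
grip_width: 0.719
```

```bash
python3 - <<'E'
from h import *
s=arm.observe();print(s['time_s'],s['contact_force'].round(1),s['grip_width'],s['q'].round(3),todry(s['eef_pos']).round(4))
c='wrist'
m=arm.camera_model(c)
p,d=arm.grab_frame(c); save(c+'4',cv2.flip(cv2.resize(p,None,fx=1.5,fy=1.5),-1)); W=cloud(c,d,m);np.savez(f'{c}4.npz',p=p,d=d,W=W,pos=m['position'],ori=m['orientation'])
E
```

```text
6.85 [-2.4 -0.3 -2.2] 0.7188188388622577 [ 0.64   0.221  1.699 -0.685  0.827 -0.385] [0.1225 0.0669 0.0563]
```

View pics/wrist4.png

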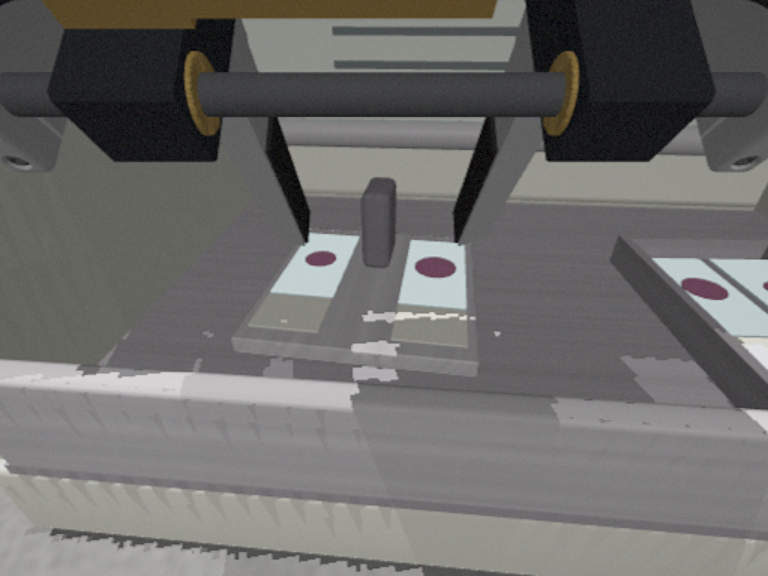

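{"fn": "play_rows", "kwargs": {
  "targets": [
    [0,0,0,0,0,0,0.5],
    [0,0,0,0,0,0,1],
    [0,0,0,0,0,0,1],
    [0,0,0,0,0,0,1],
    [0,0,0,0,0,0,1],
    [0,0,0,0,0,0,1],
    [0,0,0,0,0,0,1],
    [0,0,0,0,0,0,1]
  ]
}}

```text
time_s: 7.9
eef_pos: [0.6161, 0.3259, 0.0569]
tool_rot: [0.683, 0.184, 0.298, -0.642]
contact_force: [-3.6, 0.3, 0.3]
grip_width: 0.122
```

```bash
python3 - <<'E'
from h import *
s=arm.observe();print(s['time_s'],s['contact_force'].round(1),s['grip_width'],s['q'].round(3),todry(s['eef_pos']).round(4))
Rm=R.from_quat(s['tool_rot']).as_matrix()
pos=todry(s['eef_pos'])
for p in [(0,0,.03),(0,0,.055),(-.06,-.01,.062),(-.12,-.02,.065),(-.18,-.03,.07),(-.24,-.04,.09)]: print(*rel(dry(pos+p),Rm))
E
```

```text
7.9 [-3.6  0.3  0.3] 0.12200632688901267 [ 0.64   0.22   1.698 -0.685  0.827 -0.385] [0.1227 0.0673 0.0569]
[ 0.0193 -0.023   0.    ] [ 0.  0. -0.]
[ 0.0353 -0.0422  0.    ] [ 0.  0. -0.]
[-0.0067 -0.0865 -0.0041] [ 0.  0. -0.]
[-0.0513 -0.1278 -0.0083] [ 0.  0. -0.]
[-0.0946 -0.1706 -0.0125] [ 0.  0. -0.]
[-0.1282 -0.2249 -0.0166] [ 0.  0. -0.]
```

{"fn": "play_rows", "kwargs": {
  "targets": [
    [0.004,-0.005,0,0,0,0,1],
    [0.01,-0.012,0,0,0,0,1],
    [0.016,-0.019,0,0,0,0,1],
    [0.022,-0.026,0,0,0,0,1],
    [0.028,-0.033,0,0,0,0,1],
    [0.035,-0.042,0,0,0,0,1],
    [0.035,-0.042,0,0,0,0,1],
    [0.035,-0.042,0,0,0,0,1]
  ]
}}

```text
time_s: 8.9
eef_pos: [0.617, 0.3273, 0.1164]
tool_rot: [0.68, 0.185, 0.3, -0.643]
contact_force: [-7.2, 1.4, -2.2]
grip_width: 0.126
```

```bash
python3 - <<'E'
from h import *
s=arm.observe();print(s['time_s'],s['contact_force'].round(1),s['grip_width'],todry(s['eef_pos']).round(4))
c='wrist'
m=arm.camera_model(c)
p,d=arm.grab_frame(c); save(c+'5',cv2.flip(cv2.resize(p,None,fx=1.5,fy=1.5),-1)); W=cloud(c,d,m);np.savez(f'{c}5.npz',p=p,d=d,W=W,pos=m['position'],ori=m['orientation'],e=s['eef_pos'],t=s['tool_rot'])
E
```

```text
8.9 [-7.2  1.4 -2.2] 0.12595636890637432 [0.1232 0.0689 0.1164]
```

View pics/wrist5.png

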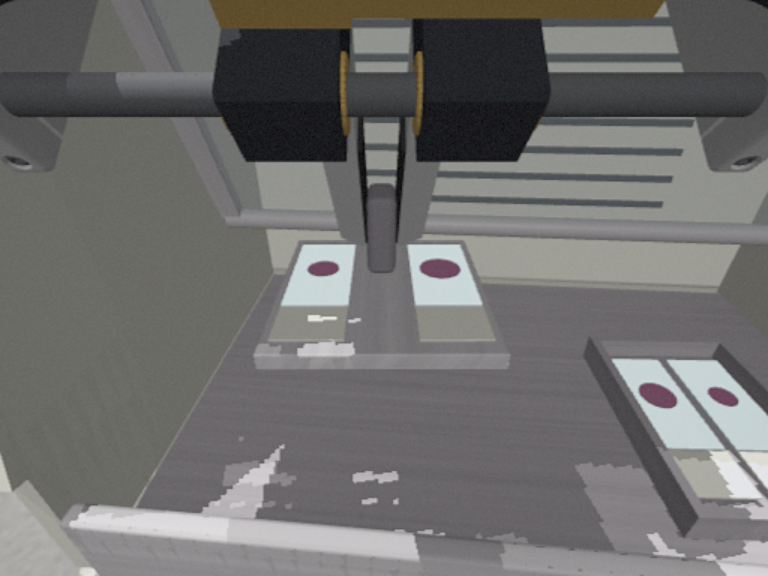

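{"fn": "play_rows", "kwargs": {
  "targets": [
    [-0.02,-0.022,-0.002,0,0,0,1],
    [-0.042,-0.044,-0.004,0,0,0,1],
    [-0.064,-0.065,-0.006,0,0,0,1],
    [-0.087,-0.086,-0.008,0,0,0,1],
    [-0.108,-0.107,-0.01,0,0,0,1],
    [-0.13,-0.128,-0.0125,0,0,0,1],
    [-0.147,-0.156,-0.015,0,0,0,1],
    [-0.164,-0.183,-0.0165,0,0,0,1]
  ]
}}

```text
time_s: 9.95
eef_pos: [0.3755, 0.3546, 0.1564]
tool_rot: [0.677, 0.186, 0.303, -0.645]
contact_force: [0.1, 0.1, -1.7]
grip_width: 0.125
```

```bash
python3 - <<'E'
from h import *
s=arm.observe();print(s['time_s'],s['contact_force'].round(1),s['grip_width'],s['q'].round(3),todry(s['eef_pos']).round(4),s['eef_pos'])
c='wrist'
m=arm.camera_model(c)
p,d=arm.grab_frame(c); save(c+'6',cv2.flip(cv2.resize(p,None,fx=1.5,fy=1.5),-1)); W=cloud(c,d,m);np.savez(f'{c}6.npz',p=p,d=d,W=W,pos=m['position'],ori=m['orientation'],e=s['eef_pos'],t=s['tool_rot'])
for f in ['wrist5.npz','wrist6.npz']:
    z=np.load(f); Rt0=R.from_quat(z['t']).as_matrix(); Q=(z['W']-z['e'])@Rt0   # tool coords
    # expected carrier: rotate into frame f(forward),z
    l=np.radians(40); fx=np.cos(l)*Q[...,0]+np.sin(l)*Q[...,1]; up=np.sin(l)*Q[...,0]-np.cos(l)*Q[...,1]; lat=Q[...,2]
    sel=(abs(up+.0095)<.006)&(abs(lat)<.06)&(fx>-.1)&(fx<.06)
    P=np.stack([fx[sel],lat[sel],up[sel]],1); print(f,sel.sum(),P.mean(0))
    A=np.c_[P[:,:2],np.ones(len(P))]; k=np.ones(len(P),bool)
    for _ in range(5):
        co=np.linalg.lstsq(A[k],P[k,2],rcond=None)[0]; res=P[:,2]-A@co; k=abs(res)<.0015
    print(co,k.sum(),cv2.minAreaRect((P[k][:,:2]*1000).astype(np.float32)))
z=np.load('wrist6.npz')
E
```

```text
9.95 [ 0.1  0.1 -1.7] 0.12546745389814115 [ 1.067 -0.147  1.868 -0.705  1.23  -0.149] [-0.117   0.0312  0.1564] [0.37546758 0.35456846 0.15636272]
wrist5.npz 12610 [-0.04767773  0.00110382 -0.00952059]
[-0.02960017 -0.00100944 -0.01077067] 10621 ((-34.128597259521484, 0.9751396179199219), (83.74082946777344, 90.54742431640625), 89.95552062988281)
wrist6.npz 11938 [-0.05056491  0.00129243 -0.00962869]
[-0.04905365  0.0021942  -0.01171537] 10431 ((-34.291053771972656, 1.0755882263183594), (91.77606964111328, 83.78685760498047), 0.014684148132801056)
```

View pics/wrist6.png

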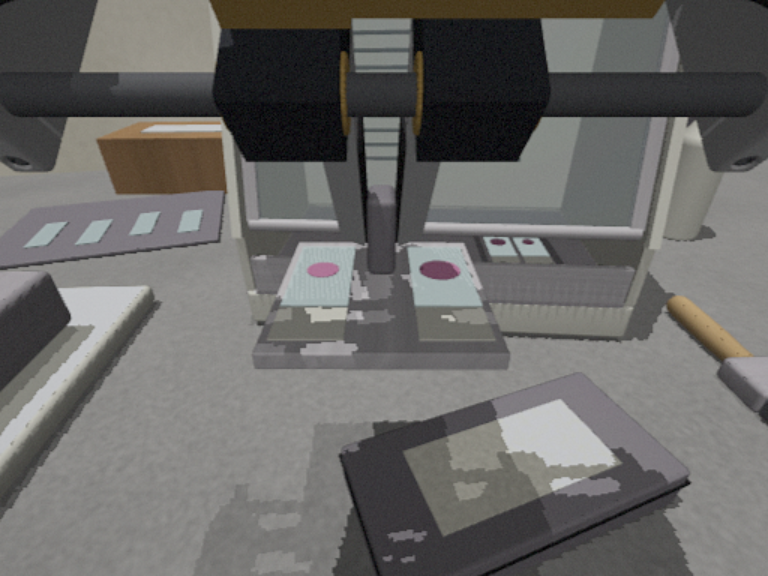

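```bash
python3 - <<'E'
from h import *
s=arm.observe(); RR=R.from_quat(s['tool_rot']).as_matrix(); print(s['time_s'],RR.round(3), np.degrees(np.arccos(-RR[2,1])))
for f in ['wrist1.npz','scene1.npz','side0.npz']:
    W=np.load(f)['W']; 
    box=(W[...,0]>.42)&(W[...,0]<.66)&(W[...,1]>-.44)&(W[...,1]<-.16)
    st=box&(W[...,2]>.03)&(W[...,2]<.08)
    print(f,st.sum(),np.histogram(W[st][:,2],bins=np.arange(.03,.08,.003)))
    for n,a,b in [('deck',.042,.048),('walltop',.053,.0585),('jawtop',.0595,.066)]:
        q=W[box&(W[...,2]>a)&(W[...,2]<b)]
        if len(q)>10: print(n,len(q),np.median(q[:,2]),cv2.minAreaRect((q[:,:2]*1000).astype(np.float32)))
p=np.load('wrist1.npz')['p']; save('crop7',cv2.resize(p[140:270,220:360],None,fx=5.5,fy=5.5,interpolation=cv2.INTER_CUBIC))
E
```

```text
10.0 [[ 0.748  0.643  0.168]
 [-0.139 -0.096  0.986]
 [ 0.649 -0.76   0.017]] 40.51357897945676
wrist1.npz 7060 (array([  38,   60,  347,  322, 1763, 2852,   86,  246,  280,  226,  479,
        238,   28,   29,   21,   29]), array([0.03 , 0.033, 0.036, 0.039, 0.042, 0.045, 0.048, 0.051, 0.054,
       0.057, 0.06 , 0.063, 0.066, 0.069, 0.072, 0.075, 0.078]))
deck 4615 0.04527596490273822 ((531.9286499023438, -316.7785339355469), (240.95767211914062, 201.4440460205078), 5.298576831817627)
walltop 492 0.05536663146988832 ((530.298583984375, -319.82061767578125), (239.8578643798828, 176.24371337890625), 6.661945343017578)
jawtop 756 0.062403442779381896 ((535.0906372070312, -364.5235595703125), (238.30169677734375, 86.17460632324219), 6.724045753479004)
scene1.npz 2140 (array([ 35,  75, 156, 330, 529, 387, 110,  44,  81, 132, 134,  81,  14,
        11,  11,   5]), array([0.03 , 0.033, 0.036, 0.039, 0.042, 0.045, 0.048, 0.051, 0.054,
       0.057, 0.06 , 0.063, 0.066, 0.069, 0.072, 0.075, 0.078]))
deck 916 0.04458935574369183 ((555.767578125, -350.0036315917969), (181.3904266357422, 217.8
[... 239 characters left out ...]
 (213.7863311767578, 87.89494323730469), 3.2303171157836914)
side0.npz 2388 (array([ 40,  58, 101, 144, 516, 793, 260,  65,  78,  82, 112, 101,  23,
         7,   3,   2]), array([0.03 , 0.033, 0.036, 0.039, 0.042, 0.045, 0.048, 0.051, 0.054,
       0.057, 0.06 , 0.063, 0.066, 0.069, 0.072, 0.075, 0.078]))
deck 1309 0.04545345566135994 ((531.7291259765625, -312.9850769042969), (205.1888885498047, 192.99887084960938), 5.56146240234375)
walltop 137 0.05589443045809883 ((541.4058837890625, -318.310546875), (224.02490234375, 174.91744995117188), 4.231377601623535)
jawtop 225 0.06265790325137433 ((539.6371459960938, -321.25823974609375), (205.88897705078125, 167.7967071533203), 4.596301555633545)
```

View pics/crop7.png

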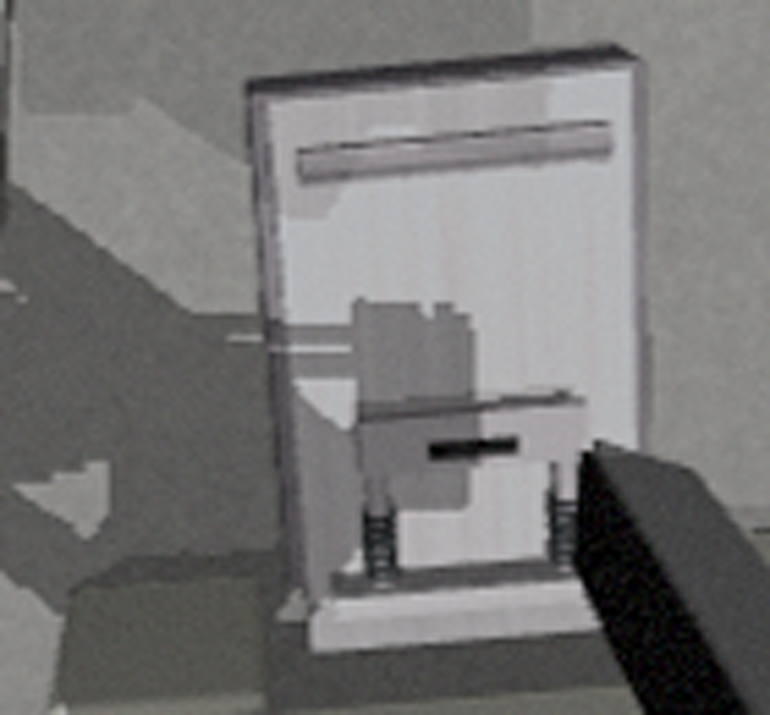

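```bash
python3 - <<'E'
from h import *
z=np.load('wrist1.npz');W=z['W']
# camera pose at that time: recompute from tool pose: reconstruct from cloud? use depth rays
from scipy.optimize import least_squares
v,u=np.mgrid[0:384,0:512]; ok=np.isfinite(W[...,0])
m=arm.camera_model('wrist'); d=z['d']
P=np.stack([(u-m['cx'])/m['fx']*d,(v-m['cy'])/m['fy']*d,d],-1)[ok][::97]; Q=W[ok][::97]
Pc,Qc=P.mean(0),Q.mean(0); U,S,Vt=np.linalg.svd((P-Pc).T@(Q-Qc)); Rm=(Vt.T@np.diag([1,1,np.linalg.det(Vt.T@U.T)])@U.T); pos=Qc-Rm@Pc
def g(x,y,h):
    uu=220+(x+.5)/5.5-.5; vv=140+(y+.5)/5.5-.5
    dd=Rm@np.array([(uu-m['cx'])/m['fx'],(vv-m['cy'])/m['fy'],1]); t=(h-pos[2])/dd[2]; return (pos+t*dd).round(4), W[int(round(vv)),int(round(uu))].round(4)
for n,x,y,h in [('deckL',265,97,.045),('deckR',638,65,.045),('wall rear base L',300,184,.045),('wall rear base R',612,156,.045),('walltopfrontL',298,150,.0565),('walltopfrontR',610,122,.0565),('lipfrontL',357,418,.062),('lipfrontR',585,400,.062),('jaw back L',360,468,.062),('jawbackR',582,452,.062),('stage right low',636,440,.045),('stage left low',305,600,.045)]: print(n,*g(x,y,h))
np.savez('w1cam.npz',R=Rm,p=pos)
E
```

```text
deckL [ 0.4686 -0.2202  0.045 ] [ 0.4692 -0.2208  0.0393]
deckR [ 0.5873 -0.2098  0.045 ] [ 0.5894 -0.2099  0.0399]
wall rear base L [ 0.4803 -0.2488  0.045 ] [ 0.4802 -0.2491  0.0435]
wall rear base R [ 0.5813 -0.2394  0.045 ] [ 0.5795 -0.2378  0.0528]
walltopfrontL [ 0.4788 -0.2351  0.0565] [ 0.4796 -0.2368  0.0497]
walltopfrontR [ 0.5768 -0.226   0.0565] [ 0.5781 -0.228   0.0484]
lipfrontL [ 0.4995 -0.3239  0.062 ] [ 0.5004 -0.3315  0.0453]
lipfrontR [ 0.5742 -0.3175  0.062 ] [ 0.5753 -0.3184  0.0581]
jaw back L [ 0.5011 -0.3418  0.062 ] [ 0.5018 -0.3458  0.0544]
jawbackR [ 0.5746 -0.3359  0.062 ] [ 0.5735 -0.3359  0.0631]
stage right low [ 0.5972 -0.3387  0.045 ] [ 0.5967 -0.3394  0.0455]
stage left low [ 0.4849 -0.4001  0.045 ] [ 0.488  -0.4259 -0.001 ]
```

```bash
cat >> h.py <<'E'
def rows(wps,g=1):
    """wps: list of (pos,psi,lean), one per row"""
    s=arm.observe()
    for p,psi,l in wps:
        a,b=rel(p,Rt(psi,l),s); print('[%.3f, %.3f, %.3f, %.1f, %.1f, %.1f, %g],'%(*a,*b,g))
E
python3 - <<'E'
from h import *
s=arm.observe(); p0=s['eef_pos'].copy(); 
A=np.array([.36,.20,.29])
w=[]
for k in range(1,9):
    f=min(1,k/7); w.append((p0+(A-p0)*f,-.17+(-.85+.17)*f,40))
rows(w)
E
```

```text
[0.014, -0.013, -0.022, -4.4, 3.7, 0.5, 1],
[0.028, -0.027, -0.044, -8.0, 7.9, 0.4, 1],
[0.042, -0.041, -0.066, -11.6, 12.2, 0.4, 1],
[0.056, -0.054, -0.088, -15.2, 16.4, 0.3, 1],
[0.070, -0.068, -0.110, -18.8, 20.7, 0.2, 1],
[0.084, -0.081, -0.132, -22.4, 24.9, 0.2, 1],
[0.098, -0.095, -0.153, -26.0, 29.2, 0.1, 1],
[0.098, -0.095, -0.153, -26.0, 29.2, 0.1, 1],
```

{"fn": "play_rows", "kwargs": {
  "targets": [
    [0.014,-0.013,-0.022,-4.4,3.7,0.5,1],
    [0.028,-0.027,-0.044,-8,7.9,0.4,1],
    [0.042,-0.041,-0.066,-11.6,12.2,0.4,1],
    [0.056,-0.054,-0.088,-15.2,16.4,0.3,1],
    [0.07,-0.068,-0.11,-18.8,20.7,0.2,1],
    [0.084,-0.081,-0.132,-22.4,24.9,0.2,1],
    [0.098,-0.095,-0.153,-26,29.2,0.1,1],
    [0.098,-0.095,-0.153,-26,29.2,0.1,1]
  ]
}}

```text
time_s: 11.0
eef_pos: [0.3622, 0.201, 0.2956]
tool_rot: [0.701, -0.054, 0.498, -0.508]
contact_force: [-0.9, -0.1, -1.3]
grip_width: 0.124
```

```bash
python3 - <<'E'
from h import *
s=arm.observe(); p0=s['eef_pos'].copy(); RR=R.from_quat(s['tool_rot']).as_matrix()
print(s['time_s'],p0,s['q'].round(3),np.arctan2(RR[1,1],RR[0,1]),np.degrees(np.arccos(-RR[2,1])),s['grip_width'])
A=np.array([.42,.0,.31])
w=[]
for k in range(1,9):
    f=min(1,k/7); w.append((p0+(A-p0)*f,-.85+(-1.481+.85)*f,40))
rows(w)
E
```

```text
11.0 [0.36217888 0.20101792 0.29555958] [ 0.917 -0.197  1.626 -0.706  1.797  0.066] -0.8372305605342478 40.029670723239114 0.12444286960053812
[0.022, 0.016, -0.013, -3.8, 3.5, -0.0, 1],
[0.044, 0.031, -0.025, -7.1, 7.4, -0.0, 1],
[0.066, 0.047, -0.038, -10.4, 11.4, -0.1, 1],
[0.088, 0.063, -0.051, -13.7, 15.3, -0.1, 1],
[0.111, 0.079, -0.064, -17.1, 19.3, -0.1, 1],
[0.133, 0.094, -0.076, -20.4, 23.3, -0.2, 1],
[0.155, 0.110, -0.089, -23.7, 27.2, -0.2, 1],
[0.155, 0.110, -0.089, -23.7, 27.2, -0.2, 1],
```

{"fn": "play_rows", "kwargs": {
  "targets": [
    [0.022,0.016,-0.013,-3.8,3.5,0,1],
    [0.044,0.031,-0.025,-7.1,7.4,0,1],
    [0.066,0.047,-0.038,-10.4,11.4,-0.1,1],
    [0.088,0.063,-0.051,-13.7,15.3,-0.1,1],
    [0.111,0.079,-0.064,-17.1,19.3,-0.1,1],
    [0.133,0.094,-0.076,-20.4,23.3,-0.2,1],
    [0.155,0.11,-0.089,-23.7,27.2,-0.2,1],
    [0.155,0.11,-0.089,-23.7,27.2,-0.2,1]
  ]
}}

```text
time_s: 12.0
eef_pos: [0.4211, -0.0013, 0.3106]
tool_rot: [0.653, -0.27, 0.628, -0.327]
contact_force: [-0.2, -0.2, -1.8]
grip_width: 0.125
```

```bash
cat >> h.py <<'E'
SY=-1.481; S0=np.array([.5344,-.2884,.045])
def sc(p):
    c,s=np.cos(SY),np.sin(SY); return S0+np.array([c*p[0]-s*p[1],s*p[0]+c*p[1],p[2]])
def tosc(p):
    c,s=np.cos(SY),np.sin(SY); q=np.asarray(p)-S0; return np.stack([c*q[...,0]+s*q[...,1],-s*q[...,0]+c*q[...,1],q[...,2]],-1)
# carrier in hand: in lean-40 frame (fwd,lat,up) rel TCP: bottom centre CB, nose-down angle EPS at lean 40
EPS=.045; CB=np.array([-.0345,.001,-.0170])
def tcp_for(lead_x,lead_z,pitch,y=0.):
    """TCP world for carrier lead bottom edge at seat-frame (lead_x,lead_z), nose-down pitch (rad), yaw aligned; returns pos, psi, lean deg"""
    lean=40-np.degrees(pitch-EPS)
    # TCP in carrier frame
    ce,se=np.cos(EPS),np.sin(EPS); v=-CB  # fwd,lat,up in lean40 frame ; carrier x=(ce,0,-se), z=(se,0,ce)
    t=np.array([ce*v[0]-se*v[2],v[1],se*v[0]+ce*v[2]])-np.array([.045,0,0])
    cp,sp=np.cos(pitch),np.sin(pitch)
    w=np.array([cp*t[0]+sp*t[2],t[1],-sp*t[0]+cp*t[2]])
    return sc(np.array([lead_x,y,lead_z])+w),SY,lean
E
python3 - <<'E'
from h import *
s=arm.observe(); p0=s['eef_pos'].copy(); RR=R.from_quat(s['tool_rot']).as_matrix()
print(s['time_s'],p0,s['q'].round(3),np.arctan2(RR[1,1],RR[0,1]),np.degrees(np.arccos(-RR[2,1])),s['grip_width'])
t=tcp_for(-.01,.07,.0); print(t)
w=[]
for k in range(1,9):
    f=min(1,k/7); w.append((p0+(t[0]-p0)*f,SY,40+(t[2]-40)*f))
rows(w)
E
```

```text
12.0 [ 0.42113062 -0.00128453  0.31055005] [ 0.385 -0.122  1.531 -0.703  1.882  0.125] -1.478836362324291 40.012626014475444 0.12452545566194949
(array([ 0.53149397, -0.26727582,  0.13353477]), -1.481, np.float64(42.578310078088705))
[0.014, 0.045, 0.012, -0.1, -0.1, -0.4, 1],
[0.028, 0.089, 0.025, -0.1, -0.1, -0.7, 1],
[0.041, 0.134, 0.037, -0.1, -0.1, -1.1, 1],
[0.055, 0.178, 0.049, -0.1, -0.1, -1.5, 1],
[0.069, 0.223, 0.061, -0.1, -0.1, -1.8, 1],
[0.083, 0.268, 0.074, -0.1, -0.1, -2.2, 1],
[0.097, 0.312, 0.086, -0.1, -0.1, -2.6, 1],
[0.097, 0.312, 0.086, -0.1, -0.1, -2.6, 1],
```

{"fn": "play_rows", "kwargs": {
  "targets": [
    [0.014,0.045,0.012,-0.1,-0.1,-0.4,1],
    [0.028,0.089,0.025,-0.1,-0.1,-0.7,1],
    [0.041,0.134,0.037,-0.1,-0.1,-1.1,1],
    [0.055,0.178,0.049,-0.1,-0.1,-1.5,1],
    [0.069,0.223,0.061,-0.1,-0.1,-1.8,1],
    [0.083,0.268,0.074,-0.1,-0.1,-2.2,1],
    [0.097,0.312,0.086,-0.1,-0.1,-2.6,1],
    [0.097,0.312,0.086,-0.1,-0.1,-2.6,1]
  ]
}}

```text
time_s: 13.0
eef_pos: [0.5308, -0.2678, 0.1314]
tool_rot: [0.661, -0.256, 0.633, -0.313]
contact_force: [-0.4, 0.2, -1.1]
grip_width: 0.125
```

```bash
python3 - <<'E'
from h import *
s=arm.observe(); p0=s['eef_pos'].copy(); RR=R.from_quat(s['tool_rot']).as_matrix()
print(s['time_s'],p0,s['q'].round(3),np.arctan2(RR[1,1],RR[0,1]),np.degrees(np.arccos(-RR[2,1])),s['grip_width'])
for c in ['wrist','scene','side']:
    m=arm.camera_model(c)
    p,d=arm.grab_frame(c); W=cloud(c,d,m);np.savez(f'{c}7.npz',p=p,d=d,W=W,pos=m['position'],ori=m['orientation'],e=s['eef_pos'],t=s['tool_rot'])
    if c=='wrist': save(c+'7',cv2.flip(cv2.resize(p,None,fx=1.5,fy=1.5),-1))
    else: save(c+'7',cv2.resize(p[140:310,280:480],None,fx=3.5,fy=3.5,interpolation=cv2.INTER_CUBIC))
E
```

```text
13.0 [ 0.53078627 -0.26775524  0.13143094] [-0.173  0.098  1.698 -0.766  1.232 -0.04 ] -1.4861829854035025 42.52067960287759 0.12486672084023503
```

View pics/wrist7.png

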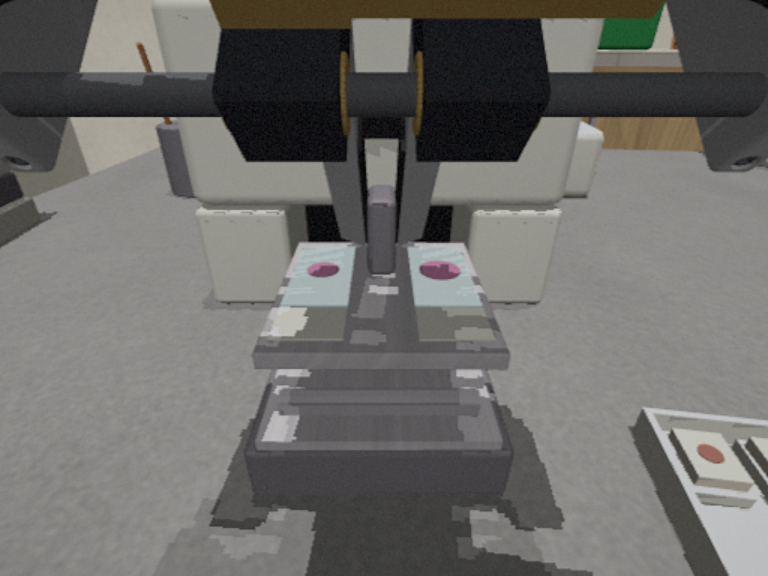

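View pics/side7.png

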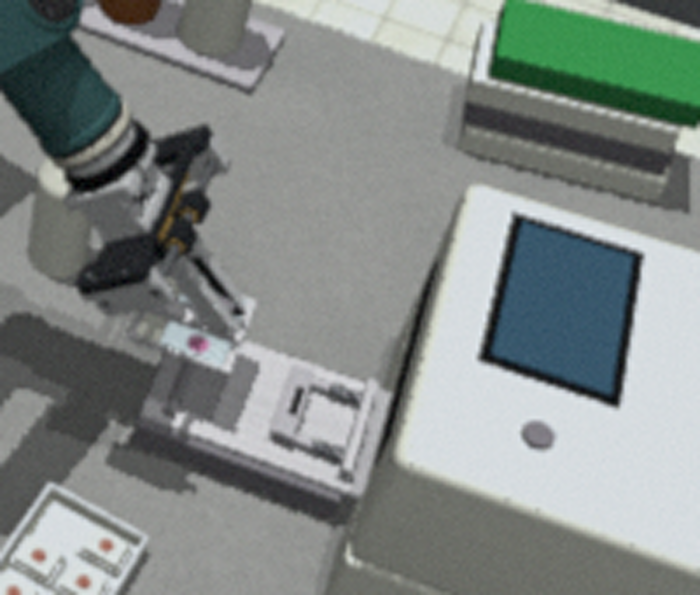

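View pics/scene7.png

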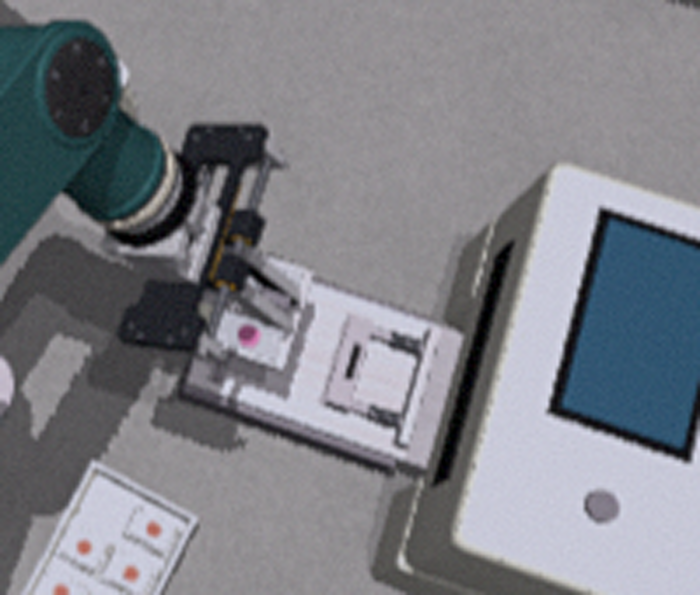

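```bash
python3 - <<'E'
from h import *
z=np.load('wrist7.npz'); W=z['W']; S=tosc(W); m=arm.camera_model('wrist')
# carrier top plane
sel=(abs(S[...,1])<.05)&(S[...,2]>.06)&(S[...,2]<.095)&(S[...,0]>-.12)&(S[...,0]<.0)
P=S[sel]; A=np.c_[P[:,:2],np.ones(len(P))]; k=abs(P[:,2]-.077)<.006
for _ in range(6):
    co=np.linalg.lstsq(A[k],P[k,2],rcond=None)[0]; k=abs(P[:,2]-A@co)<.0015
print('top plane',co,k.sum(),cv2.minAreaRect((P[k][:,:2]*1000).astype(np.float32)))
# predicted
s=arm.observe()
RR=R.from_quat(z['t']).as_matrix(); 
Rm=R.from_quat(z['ori']).as_matrix()
def ray(x,y,h):
    u=(767-x)/1.5-.17; v=(575-y)/1.5-.17
    d=Rm@np.array([(u-m['cx'])/m['fx'],(v-m['cy'])/m['fy'],1]); t=(h+.045-z['pos'][2])/d[2]; return tosc(z['pos']+t*d).round(4)
for n,x,y,h in [('carr front L top',254,352,.0767),('carr front R',508,352,.0767),('stage frontL',258,450,0),('stage frontR',503,447,0),('bottomL',252,490,-.045),('bottomR',512,487,-.045),('walltop L',289,390,.0115),('walltopR',480,390,.0115),('wallfrontbase L',278,412,0),('wallbaseR',490,412,0)]: print(n,ray(x,y,h))
# scene lip, stage
z=np.load('scene7.npz');m2=arm.camera_model('scene');R2=R.from_quat(m2['orientation']).as_matrix()
def ray2(x,y,h,cam=m2):
    Rr=R.from_quat(cam['orientation']).as_matrix()
    u=280+(x+.5)/3.5-.5; v=140+(y+.5)/3.5-.5
    d=Rr@np.array([(u-cam['cx'])/cam['fx'],(v-cam['cy'])/cam['fy'],1]); t=(h+.045-cam['position'][2])/d[2]; return tosc(cam['position']+t*d).round(4)
print('scene')
for n,x,y,h in [('lip frontL',352,313,.017),('lip frontR',326,402,.017),('spot',248,335,.077),('stage far L',463,325,0),('stage R front',183,393,0)]: print(n,ray2(x,y,h))
print('side')
m3=arm.camera_model('side')
for n,x,y,h in [('lip frontL',296,368,.017),('lip frontR',272,444,.017),('spot',197,344,.077)]: print(n,ray2(x,y,h,m3))
print('in wrist spot R', ray(440,269,.077),ray(323,269,.077))
E
```

```text
top plane [-0.004482   -0.00299487  0.07475171] 10411 ((-55.603492736816406, -1.0237236022949219), (92.04029083251953, 83.78498840332031), 0.026159076020121574)
carr front L top [-0.1016  0.0388  0.0767]
carr front R [-0.1012 -0.0415  0.0767]
stage frontL [-0.0777  0.0546 -0.    ]
stage frontR [-0.0758 -0.0581 -0.    ]
bottomL [-0.0675  0.0669 -0.045 ]
bottomR [-0.0655 -0.0725 -0.045 ]
walltop L [-0.0512  0.0442  0.0115]
walltopR [-0.0508 -0.0511  0.0115]
wallfrontbase L [-0.0549  0.0503 -0.    ]
wallbaseR [-0.0545 -0.0569 -0.    ]
scene
lip frontL [0.0351 0.0369 0.017 ]
lip frontR [ 0.0359 -0.0407  0.017 ]
spot [-0.0438 -0.0275  0.077 ]
stage far L [ 0.1252  0.0644 -0.    ]
stage R front [-0.0717 -0.0695 -0.    ]
side
lip frontL [0.0386 0.0345 0.017 ]
lip frontR [ 0.0402 -0.0512  0.017 ]
spot [-0.0432 -0.0254  0.077 ]
in wrist spot R [ 2.3108 -0.8081  0.077 ] [ 2.3043 -0.0292  0.077 ]
```

```bash
python3 - <<'E'
from h import *
W1=tcp_for(.015,.032,.2,-.0025); W2=tcp_for(.022,.006,.2,-.0025)
s=arm.observe();p0=s['eef_pos']
print(W1,W2)
w=[]
for f in (.33,.67,1): w.append((p0+(W1[0]-p0)*f,SY,42.5+(W1[2]-42.5)*f))
for f in (.25,.5,.75,1,1): w.append((W1[0]+(W2[0]-W1[0])*f,SY,W2[2]))
rows(w)
E
```

```text
(array([ 0.53159634, -0.29629108,  0.0974102 ]), -1.481, np.float64(31.11915417547224)) (array([ 0.53222407, -0.30326287,  0.0714102 ]), -1.481, np.float64(31.11915417547224))
[-0.001, 0.016, -0.001, -0.1, 0.0, 3.9, 1],
[-0.002, 0.032, -0.002, -0.1, 0.0, 7.7, 1],
[-0.004, 0.048, -0.004, -0.1, 0.0, 11.5, 1],
[-0.007, 0.054, -0.004, -0.1, 0.0, 11.5, 1],
[-0.010, 0.060, -0.004, -0.1, 0.0, 11.5, 1],
[-0.013, 0.066, -0.004, -0.1, 0.0, 11.5, 1],
[-0.016, 0.072, -0.004, -0.1, 0.0, 11.5, 1],
[-0.016, 0.072, -0.004, -0.1, 0.0, 11.5, 1],
```

{"fn": "play_rows", "kwargs": {
  "targets": [
    [-0.001,0.016,-0.001,0,0,3.9,1],
    [-0.002,0.032,-0.002,0,0,7.7,1],
    [-0.004,0.048,-0.003,0,0,11.5,1],
    [-0.007,0.054,-0.003,0,0,11.5,1],
    [-0.01,0.06,-0.003,0,0,11.5,1],
    [-0.013,0.066,-0.003,0,0,11.5,1],
    [-0.016,0.07,-0.003,0,0,11.5,1],
    [-0.016,0.07,-0.003,0,0,11.5,1]
  ]
}}

```text
time_s: 14.15
eef_pos: [0.5325, -0.3015, 0.0719]
tool_rot: [0.631, -0.319, 0.599, -0.376]
contact_force: [0.1, 1.1, -1.6]
grip_width: 0.123
```

```bash
cat >> h.py <<'E'
def lead(s=None):
    """predicted lead bottom edge (seat frame), pitch, from the measured TCP"""
    s=s or arm.observe(); RR=R.from_quat(s['tool_rot']).as_matrix()
    lean=np.degrees(np.arctan2(np.hypot(RR[0,1],RR[1,1]),-RR[2,1])); pitch=EPS+np.radians(40-lean)
    q=tcp_for(0,0,pitch); d=tosc(s['eef_pos'])-tosc(q[0]); yaw=np.arctan2(RR[1,1],RR[0,1])-SY
    return d.round(4),round(float(pitch),4),round(float(yaw),4)
E
python3 - <<'E'
from h import *
s=arm.observe();print(s['time_s'],s['contact_force'].round(1),lead(s))
z0=None
c='wrist';m=arm.camera_model(c)
p,d=arm.grab_frame(c); W=cloud(c,d,m);np.savez('wrist8.npz',p=p,d=d,W=W,pos=m['position'],ori=m['orientation'],e=s['eef_pos'],t=s['tool_rot'])
save('wrist8',cv2.flip(cv2.resize(p,None,fx=1.5,fy=1.5),-1))
S=tosc(W)
sel=(abs(S[...,1])<.04)&(S[...,0]>-.06)&(S[...,0]<.0)&(S[...,2]>.01)&(S[...,2]<.045)
P=S[sel]; A=np.c_[P[:,:2],np.ones(len(P))]; k=abs(P[:,2]-(.025-.2*(P[:,0]+.03)))<.006
for _ in range(6):
    co=np.linalg.lstsq(A[k],P[k,2],rcond=None)[0]; k=abs(P[:,2]-A@co)<.0015
print('top plane',co,k.sum(),len(P))
E
```

```text
14.15 [ 0.1  1.1 -1.6] (array([ 0.0202, -0.0021,  0.0065]), 0.2004, 0.0025)
top plane [-0.20893411 -0.00050249  0.0176328 ] 7082 8188
```

View pics/wrist8.png

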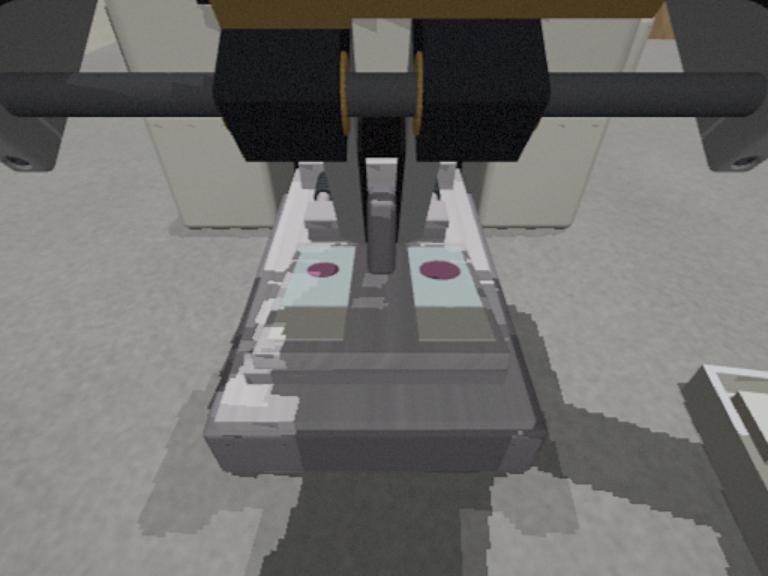

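```bash
python3 - <<'E'
from h import *
w=[tcp_for(*a,.2,-.001) for a in [(.022,.0045),(.025,.003),(.028,.0025),(.031,.0025),(.034,.0025),(.037,.0025),(.038,.0025),(.038,.0025)]]
rows(w)
E
```

```text
[0.000, 0.003, 0.001, -0.1, 0.1, -0.0, 1],
[0.002, 0.006, 0.001, -0.1, 0.1, -0.0, 1],
[0.004, 0.008, 0.001, -0.1, 0.1, -0.0, 1],
[0.007, 0.009, 0.001, -0.1, 0.1, -0.0, 1],
[0.009, 0.011, 0.001, -0.1, 0.1, -0.0, 1],
[0.012, 0.012, 0.001, -0.1, 0.1, -0.0, 1],
[0.013, 0.013, 0.001, -0.1, 0.1, -0.0, 1],
[0.013, 0.013, 0.001, -0.1, 0.1, -0.0, 1],
```

{"fn": "play_rows", "kwargs": {
  "targets": [
    [0.0,0.003,0.001,-0.1,0.1,0,1],
    [0.002,0.006,0.001,-0.1,0.1,0,1],
    [0.004,0.008,0.001,-0.1,0.1,0,1],
    [0.007,0.009,0.001,-0.1,0.1,0,1],
    [0.009,0.011,0.001,-0.1,0.1,0,1],
    [0.012,0.012,0.001,-0.1,0.1,0,1],
    [0.013,0.0125,0.001,-0.1,0.1,0,1],
    [0.013,0.0125,0.001,-0.1,0.1,0,1]
  ]
}}

```text
time_s: 15.2
eef_pos: [0.5353, -0.3192, 0.0685]
tool_rot: [0.631, -0.32, 0.6, -0.375]
contact_force: [-0.1, -0.3, -0.4]
grip_width: 0.126
```

```bash
python3 - <<'E'
from h import *
s=arm.observe();print(s['time_s'],s['contact_force'].round(1),s['grip_width'],lead(s))
c='wrist';m=arm.camera_model(c)
p,d=arm.grab_frame(c); W=cloud(c,d,m);np.savez('wrist9.npz',p=p,d=d,W=W,pos=m['position'],ori=m['orientation'],e=s['eef_pos'],t=s['tool_rot'])
save('wrist9',cv2.flip(cv2.resize(p[150:330,150:360],None,fx=3.5,fy=3.5,interpolation=cv2.INTER_CUBIC),-1))
S=tosc(W)
sel=(abs(S[...,1])<.04)&(S[...,0]>-.05)&(S[...,0]<.02)&(S[...,2]>.005)&(S[...,2]<.04)
P=S[sel]; A=np.c_[P[:,:2],np.ones(len(P))]; k=abs(P[:,2]-(.0165-.2*(P[:,0])))<.006
for _ in range(6):
    co=np.linalg.lstsq(A[k],P[k,2],rcond=None)[0]; k=abs(P[:,2]-A@co)<.0015
print('top plane',co,k.sum(),len(P))
w=[tcp_for(*a,.2,-.001) for a in [(.040,.0015),(.042,.0015),(.044,.0015),(.046,.0015),(.048,.0015),(.049,.0015),(.049,.0015),(.049,.0015)]]
rows(w)
E
```

```text
15.2 [-0.1 -0.3 -0.4] 0.1258166675038799 (array([ 0.0381, -0.0008,  0.0031]), 0.2, 0.0002)
top plane [-0.20193552  0.00075293  0.0179654 ] 9118 11515
[0.001, 0.002, -0.000, -0.0, -0.0, -0.0, 1],
[0.003, 0.003, -0.000, -0.0, -0.0, -0.0, 1],
[0.004, 0.004, -0.000, -0.0, -0.0, -0.0, 1],
[0.006, 0.005, -0.000, -0.0, -0.0, -0.0, 1],
[0.008, 0.006, -0.000, -0.0, -0.0, -0.0, 1],
[0.009, 0.007, -0.000, -0.0, -0.0, -0.0, 1],
[0.009, 0.007, -0.000, -0.0, -0.0, -0.0, 1],
[0.009, 0.007, -0.000, -0.0, -0.0, -0.0, 1],
```

View pics/wrist9.png

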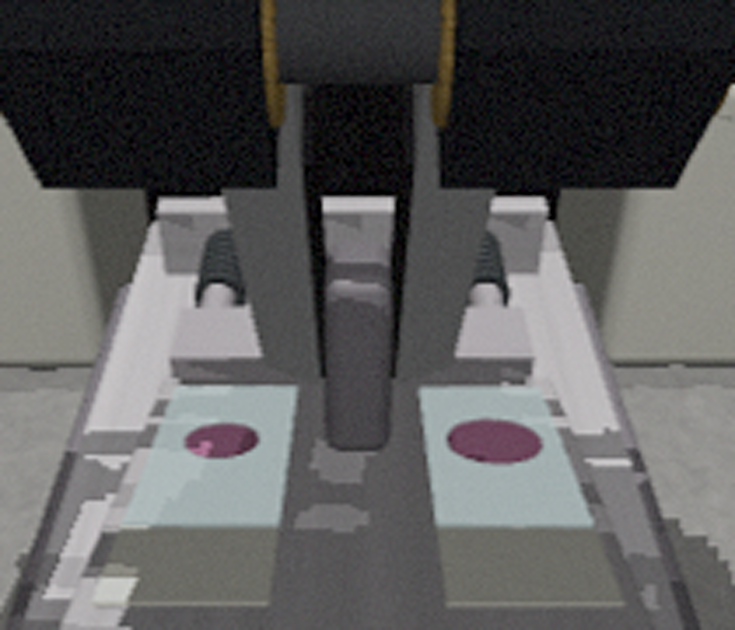

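```bash
python3 - <<'E'
from h import *
w=[tcp_for(a,b,c,-.001) for a,b,c in [(.038,.002,.19),(.0385,.001,.175),(.040,.001,.17),(.042,.001,.17),(.044,.001,.17),(.046,.001,.17),(.048,.001,.17),(.0485,.001,.17)]]
rows(w)
E
```

```text
[-0.001, 0.001, -0.000, -0.0, -0.0, -0.6, 1],
[-0.001, 0.002, -0.000, -0.0, -0.0, -1.4, 1],
[-0.000, 0.003, -0.000, -0.0, -0.0, -1.7, 1],
[0.002, 0.004, -0.000, -0.0, -0.0, -1.7, 1],
[0.003, 0.005, -0.000, -0.0, -0.0, -1.7, 1],
[0.005, 0.006, -0.000, -0.0, -0.0, -1.7, 1],
[0.007, 0.007, -0.000, -0.0, -0.0, -1.7, 1],
[0.007, 0.007, -0.000, -0.0, -0.0, -1.7, 1],
```

{"fn": "play_rows", "kwargs": {
  "targets": [
    [-0.001,0.001,0,0,0,-0.6,1],
    [-0.0015,0.0025,0,0,0,-1.4,1],
    [-0.0005,0.003,0,0,0,-1.7,1],
    [0.0015,0.004,0,0,0,-1.7,1],
    [0.003,0.005,0,0,0,-1.7,1],
    [0.005,0.006,0,0,0,-1.7,1],
    [0.007,0.007,0,0,0,-1.7,1],
    [0.0075,0.0075,0,0,0,-1.7,1]
  ]
}}

```text
time_s: 16.25
eef_pos: [0.5363, -0.3265, 0.0663]
tool_rot: [0.634, -0.311, 0.605, -0.367]
contact_force: [-4.1, 13.8, 8.8]
grip_width: 0.13
```

```bash
cat > look.py <<'E'
from h import *
import sys
def look(n,zc):
    s=arm.observe();print(s['time_s'],s['contact_force'].round(1),s['grip_width'],lead(s))
    c='wrist';m=arm.camera_model(c)
    p,d=arm.grab_frame(c); W=cloud(c,d,m);np.savez(n+'.npz',p=p,d=d,W=W,pos=m['position'],ori=m['orientation'],e=s['eef_pos'],t=s['tool_rot'])
    save(n,cv2.flip(cv2.resize(p[150:330,150:360],None,fx=3.5,fy=3.5,interpolation=cv2.INTER_CUBIC),-1))
    S=tosc(W); pt=lead(s)[1]
    sel=(abs(S[...,1])<.04)&(S[...,0]>-.04)&(S[...,0]<.03)&(S[...,2]>.003)&(S[...,2]<.04)
    P=S[sel]; A=np.c_[P[:,:2],np.ones(len(P))]; k=abs(P[:,2]-(zc-pt*(P[:,0])))<.005
    for _ in range(6):
        co=np.linalg.lstsq(A[k],P[k,2],rcond=None)[0]; k=abs(P[:,2]-A@co)<.0015
    print('top plane',co,k.sum(),len(P), 'xrange',np.percentile(P[k][:,0],[.5,99.5]))
    q=S[(abs(S[...,1])<.036)&(S[...,0]>.02)&(S[...,0]<.08)&(abs(S[...,2]-.017)<.003)]; print('jaw top x',len(q),np.percentile(q[:,0],[2,10,50,98]) if len(q) else '')
E
python3 -c "
from look import *
look('wrist10',.0155)"
```

```text
16.25 [-4.1 13.8  8.8] 0.129694176543695 (array([ 0.0461, -0.0005,  0.0011]), 0.1741, 0.001)
top plane [-0.18225638 -0.00119845  0.01642655] 8498 9774 xrange [-0.03982724  0.02895696]
jaw top x 826 [0.02883207 0.03993593 0.04742013 0.07777134]
```

View pics/wrist10.png

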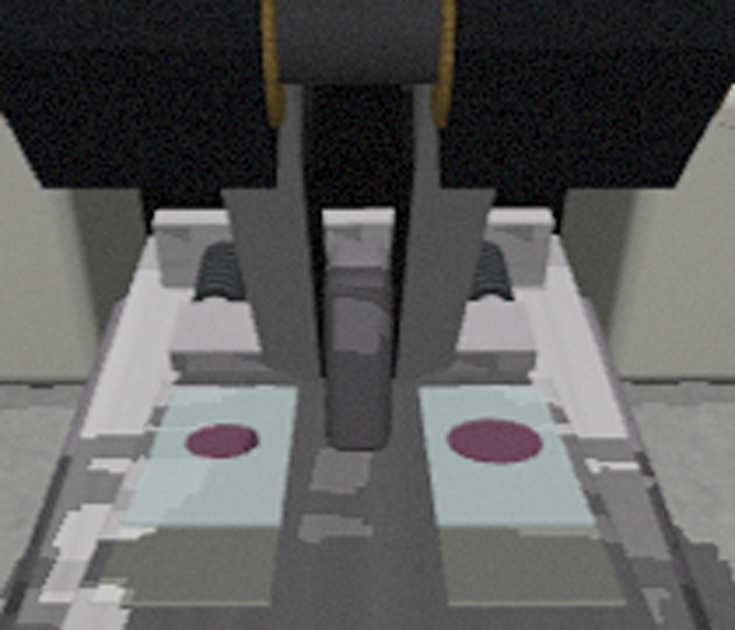

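```bash
python3 - <<'E'
from h import *
w=[tcp_for(a,b,c,-.001) for a,b,c in [(.048,.001,.174),(.0505,.001,.174),(.0505,.001,.174),(.051,.001,.15),(.051,.001,.125),(.051,.001,.10),(.051,.001,.08),(.051,.001,.06)]]
rows(w)
E
```

```text
[0.002, 0.001, -0.001, -0.0, -0.1, -0.0, 1],
[0.004, 0.003, -0.001, -0.0, -0.1, -0.0, 1],
[0.004, 0.003, -0.001, -0.0, -0.1, -0.0, 1],
[0.004, 0.003, -0.001, -0.0, -0.1, -1.4, 1],
[0.003, 0.003, -0.001, -0.0, -0.1, -2.8, 1],
[0.003, 0.003, -0.001, -0.0, -0.1, -4.2, 1],
[0.002, 0.003, -0.001, -0.0, -0.1, -5.4, 1],
[0.002, 0.002, -0.001, -0.0, -0.1, -6.5, 1],
```

{"fn": "play_rows", "kwargs": {
  "targets": [
    [0.002,0.0015,-0.0005,0,0,0,1],
    [0.004,0.003,-0.0005,0,0,0,1],
    [0.004,0.003,-0.0005,0,0,0,1],
    [0.004,0.003,-0.0005,0,0,-1.4,1],
    [0.0035,0.003,-0.0005,0,0,-2.8,1],
    [0.003,0.003,-0.0005,0,0,-4.2,1],
    [0.0025,0.003,-0.0005,0,0,-5.4,1],
    [0.002,0.0025,-0.0005,0,0,-6.5,1]
  ]
}}

```text
time_s: 17.3
eef_pos: [0.5363, -0.3265, 0.0654]
tool_rot: [0.65, -0.275, 0.624, -0.333]
contact_force: [-3.6, 12.0, 6.1]
grip_width: 0.124
```

```bash
python3 -c "
from look import *
look('wrist11',.0105)
w=[tcp_for(a,b,c,-.001) for a,b,c in [(.0505,.000,.04),(.0505,-.000,.02),(.0505,-.0005,.0),(.0505,-.001,.0)]]
rows(w)
"
```

```text
17.3 [-3.6 12.   6.1] 0.12382003059824412 (array([ 0.0483, -0.0005,  0.0012]), 0.0634, 0.0027)
top plane [-0.06940009 -0.00122244  0.01143477] 8490 10019 xrange [-0.03988092  0.02908879]
jaw top x 754 [0.02694625 0.04112785 0.04748126 0.07781382]
[0.001, 0.002, -0.001, -0.1, -0.0, -1.3, 1],
[0.000, 0.002, -0.001, -0.1, -0.0, -2.4, 1],
[-0.001, 0.003, -0.001, -0.1, -0.0, -3.6, 1],
[-0.001, 0.003, -0.001, -0.1, -0.0, -3.6, 1],
```

View pics/wrist11.png

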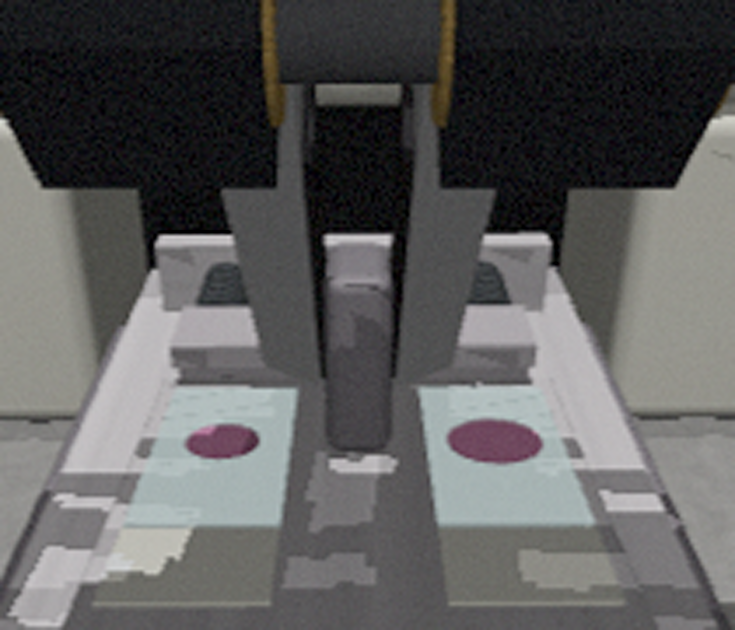

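{"fn": "play_rows", "kwargs": {
  "targets": [
    [0.0015,0.002,-0.0005,0,0,-0.7,1],
    [0.001,0.0025,-0.0005,0,0,-1.4,1],
    [0.0005,0.003,-0.0005,0,0,-2.2,1],
    [0,0.0035,-0.0005,0,0,-3,1],
    [-0.0005,0.0035,-0.0005,0,0,-3.8,1],
    [-0.0005,0.0035,-0.0005,0,0,-3.8,1],
    [-0.0005,0.0035,-0.0005,0,0,-3.8,1],
    [-0.0005,0.0035,-0.0005,0,0,-3.8,1]
  ]
}}

```text
time_s: 18.35
eef_pos: [0.5363, -0.3253, 0.0647]
tool_rot: [0.659, -0.253, 0.635, -0.313]
contact_force: [-9.5, 21.4, 16.7]
grip_width: 0.124
```

```bash
python3 -c "
from look import *
look('wrist12',.007)
z=np.load('wrist12.npz'); save('wrist12b',cv2.flip(cv2.resize(z['p'],None,fx=1.5,fy=1.5),-1))
S=tosc(z['W'])
# profile along x at lateral strips near the wall
for y in (-.03,0,.03):
    q=S[(abs(S[...,1]-y)<.006)&(S[...,0]>-.08)&(S[...,0]<-.025)]
    b=np.arange(-.08,-.024,.003); print(y,[(round(float(a),3),round(float(np.median(q[(q[:,0]>=a)&(q[:,0]<a+.003),2])),4)) for a in b if ((q[:,0]>=a)&(q[:,0]<a+.003)).sum()>2])
"
```

```text
18.35 [-9.5 21.4 16.7] 0.1236153382390879 (array([ 0.0483, -0.0004,  0.0012]), -0.0028, 0.0042)
top plane [-0.00460728 -0.00197383  0.00836698] 8353 10119 xrange [-0.03980474  0.02938259]
jaw top x 717 [0.02384218 0.02735669 0.04549329 0.07762571]
-0.03 [(-0.08, -0.0445), (-0.077, -0.0218), (-0.074, -0.0055), (-0.071, 0.0851), (-0.068, 0.0827), (-0.065, 0.0931), (-0.062, 0.0867), (-0.059, 0.0049), (-0.056, 0.008), (-0.053, 0.0106), (-0.047, 0.0072), (-0.044, 0.0074), (-0.041, 0.0083), (-0.038, 0.0084), (-0.035, 0.009), (-0.032, 0.009), (-0.029, 0.009), (-0.026, 0.0089)]
0 [(-0.08, -0.0448), (-0.077, -0.0219), (-0.074, -0.0048), (-0.071, 0.0001), (-0.068, 0.0004), (-0.065, 0.0983), (-0.062, 0.0859), (-0.059, 0.0049), (-0.056, 0.0082), (-0.053, 0.0107), (-0.05, 0.0105), (-0.047, 0.0075), (-0.044, 0.0072), (-0.041, 0.0082), (-0.038, 0.0082), (-0.035, 0.0082), (-0.032, 0.0082), (-0.029, 0.0081), (-0.026, 0.008)]
0.03 [(-0.08, -0.0447), (-0.077, -0.0217), (-0.074, -0.0045), (-0.071, 0.0844), (-0.068, 0.082), (-0.065, 0.0844), (-0.062, 0.0855), (-0.059, 0.0046), (-0.056, 0.0083), (-0.053, 0.0108), (-0.047, 0.0074), (-0.044, 0.0073), (-0.041, 0.0083), (-0.038, 0.0083), (-0.035, 0.0089), (-0.032, 0.009), (-0.029, 0.0089), (-0.026, 0.009)]
```

View pics/wrist12b.png

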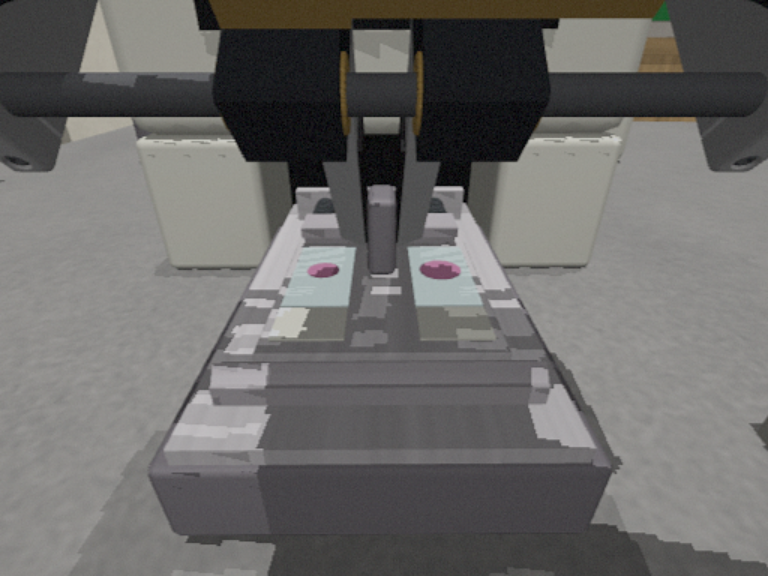

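{"fn": "play_rows", "kwargs": {
  "targets": [
    [-0.001,-0.001,0,0,0,0,1],
    [-0.0018,-0.0017,0,0,0,0,1],
    [-0.0018,-0.0017,0,0,0,0,1],
    [-0.0018,-0.0017,0,0,0,0,0.6],
    [-0.0018,-0.0017,0,0,0,0,0.2],
    [-0.0018,-0.0017,0,0,0,0,-0.2],
    [-0.0018,-0.0017,0,0,0,0,-0.5],
    [-0.0018,-0.0017,0,0,0,0,-0.5]
  ]
}}

```text
time_s: 19.4
eef_pos: [0.536, -0.3229, 0.0647]
tool_rot: [0.659, -0.254, 0.635, -0.313]
contact_force: [-0.1, 0.2, -0.1]
grip_width: 0.587
```

```bash
python3 -c "
from look import *
look('wrist13',.007)
z=np.load('wrist13.npz'); save('wrist13b',cv2.flip(cv2.resize(z['p'],None,fx=1.5,fy=1.5),-1))
S=tosc(z['W'])
for y in (-.03,0,.03):
    q=S[(abs(S[...,1]-y)<.006)&(S[...,0]>-.08)&(S[...,0]<-.025)]
    b=np.arange(-.062,-.024,.003); print(y,[(round(float(a),3),round(float(np.median(q[(q[:,0]>=a)&(q[:,0]<a+.003),2])),4)) for a in b if ((q[:,0]>=a)&(q[:,0]<a+.003)).sum()>2])
"
```

```text
19.4 [-0.1  0.2 -0.1] 0.5870657357688531 (array([ 0.0459, -0.0005,  0.0012]), -0.0027, 0.0041)
top plane [-0.00119886 -0.00094111  0.00850042] 8056 10098 xrange [-0.03977982  0.02933992]
jaw top x 999 [0.02213717 0.02712019 0.0438181  0.07675917]
-0.03 [(-0.062, 0.0887), (-0.059, 0.007), (-0.056, 0.0092), (-0.053, 0.0113), (-0.05, 0.094), (-0.047, 0.0895), (-0.044, 0.0087), (-0.041, 0.0092), (-0.038, 0.0094), (-0.035, 0.0771), (-0.032, 0.0753), (-0.029, 0.0721), (-0.026, 0.0704)]
0 [(-0.062, 0.0822), (-0.059, 0.0032), (-0.056, 0.0082), (-0.053, 0.0106), (-0.047, 0.0078), (-0.044, 0.0081), (-0.041, 0.0082), (-0.038, 0.0082), (-0.035, 0.0081), (-0.032, 0.0082), (-0.029, 0.0081), (-0.026, 0.008)]
0.03 [(-0.062, 0.0758), (-0.059, 0.0051), (-0.056, 0.009), (-0.053, 0.0116), (-0.05, 0.0938), (-0.047, 0.0902), (-0.044, 0.0086), (-0.041, 0.0091), (-0.038, 0.0093), (-0.035, 0.0772), (-0.032, 0.0753), (-0.029, 0.0722), (-0.026, 0.0706)]
```

View pics/wrist13b.png

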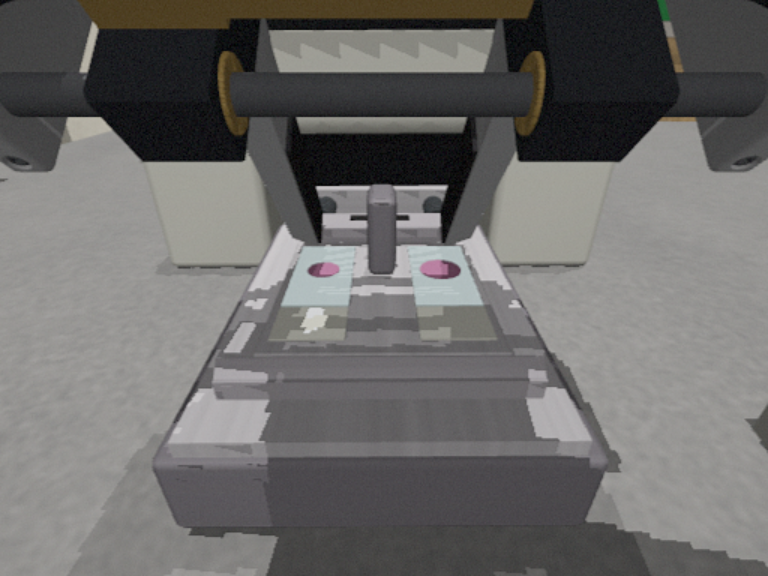

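{"fn": "play_rows", "kwargs": {
  "targets": [
    [0,-0.01,0,0,0,0,-0.5],
    [0,-0.03,0,0,0,0,-0.5],
    [0.01,-0.06,0,0,0,0,-0.5],
    [0.02,-0.09,0,0,0,0,-0.5],
    [0.03,-0.12,0,0,0,0,-0.5],
    [0.04,-0.15,0,0,0,0,-0.5],
    [0.04,-0.15,0,0,0,0,-0.5],
    [0.04,-0.15,0,0,0,0,-0.5]
  ]
}}

```text
time_s: 20.45
eef_pos: [0.5287, -0.2503, 0.2014]
tool_rot: [0.659, -0.254, 0.635, -0.313]
contact_force: [-0.9, -0.4, -1.1]
grip_width: 0.749
```

```bash
python3 -c "
from h import *
s=arm.observe();print(s['time_s'],s['contact_force'].round(1),s['eef_pos'])
for c in ['wrist','side','scene']:
    m=arm.camera_model(c);p,d=arm.grab_frame(c);W=cloud(c,d,m);S=tosc(W)
    np.savez(c+'14.npz',p=p,d=d,W=W)
    save(c+'14',cv2.flip(cv2.resize(p,None,fx=1.5,fy=1.5),-1) if c=='wrist' else cv2.resize(p,None,fx=1.5,fy=1.5))
    r=arm.masks_of(c,'carrier')
    for k in r[:1]: print(c,k['confidence'],k['point'],np.nanmedian(S[k['region']],0))
    sel=(abs(S[...,1])<.042)&(S[...,0]>-.043)&(S[...,0]<.032)&(S[...,2]>.003)&(S[...,2]<.012)
    P=S[sel]
    if len(P)>50:
        A=np.c_[P[:,:2],np.ones(len(P))]; k=np.ones(len(P),bool)
        for _ in range(6):
            co=np.linalg.lstsq(A[k],P[k,2],rcond=None)[0]; k=abs(P[:,2]-A@co)<.002
        print(c,'plane',co,k.sum())
    q=S[(S[...,0]>-.04)&(S[...,0]<.035)&(abs(S[...,1])<.03)&(S[...,2]>.02)&(S[...,2]<.045)]
    if len(q): print('grip plate',len(q),np.percentile(q,[3,50,97],axis=0).round(4))
    q=S[(S[...,0]>.03)&(S[...,0]<.07)&(abs(S[...,1])<.05)&(S[...,2]>.0155)&(S[...,2]<.0195)]
    if len(q): print('jaw',len(q),np.percentile(q,[3,50,97],axis=0).round(4))
"
```

```text
20.45 [-0.9 -0.4 -1.1] [ 0.52873835 -0.25032942  0.2013992 ]
wrist 0.59 [113.4, 256.0] [-0.00799194 -0.00162227  0.00854949]
wrist plane [ 3.01828756e-06 -9.16229164e-04  8.53372678e-03] 3918
grip plate 303 [[ 0.0069 -0.006   0.0209]
 [ 0.0087 -0.0006  0.039 ]
 [ 0.0278  0.0049  0.0423]]
jaw 588 [[ 0.0388 -0.0359  0.016 ]
 [ 0.0475 -0.0077  0.0174]
 [ 0.0593  0.0363  0.0184]]
side 0.71 [203.4, 297.3] [-0.21022288  0.09060127  0.04497029]
side plane [-0.01071983  0.01752579  0.0086763 ] 277
grip plate 56 [[ 0.0088 -0.0093  0.0212]
 [ 0.02   -0.0048  0.0362]
 [ 0.0304  0.0036  0.0434]]
jaw 95 [[ 0.0403 -0.0356  0.0156]
 [ 0.0502  0.0006  0.0174]
 [ 0.0594  0.0374  0.0194]]
scene 0.97 [239.5, 364.5] [ 0.00215691 -0.0091178   0.00752831]
scene plane [-0.00410238  0.00465404  0.00749209] 314
grip plate 49 [[ 0.0091 -0.0103  0.0222]
 [ 0.0201 -0.0063  0.039 ]
 [ 0.0304  0.0007  0.0441]]
jaw 83 [[ 0.0406 -0.0379  0.0156]
 [ 0.0491 -0.0063  0.017 ]
 [ 0.0584  0.0306  0.0191]]
```

View pics/wrist14.png

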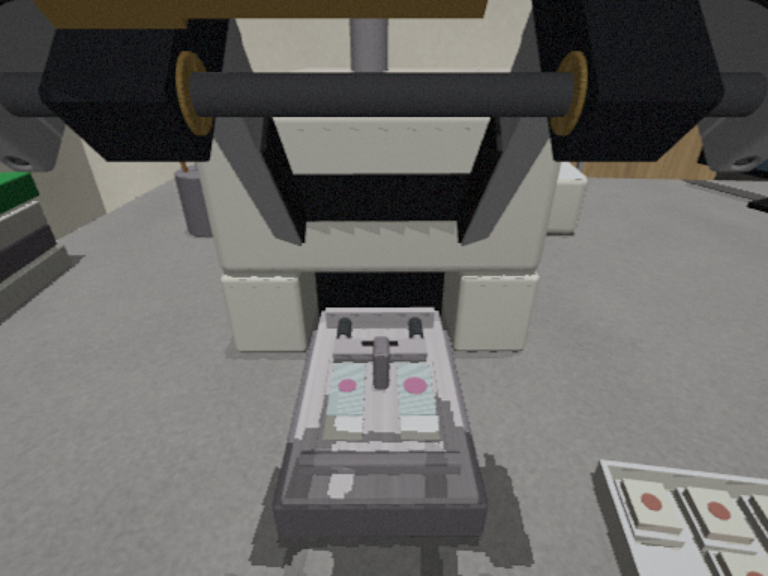

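View pics/scene14.png

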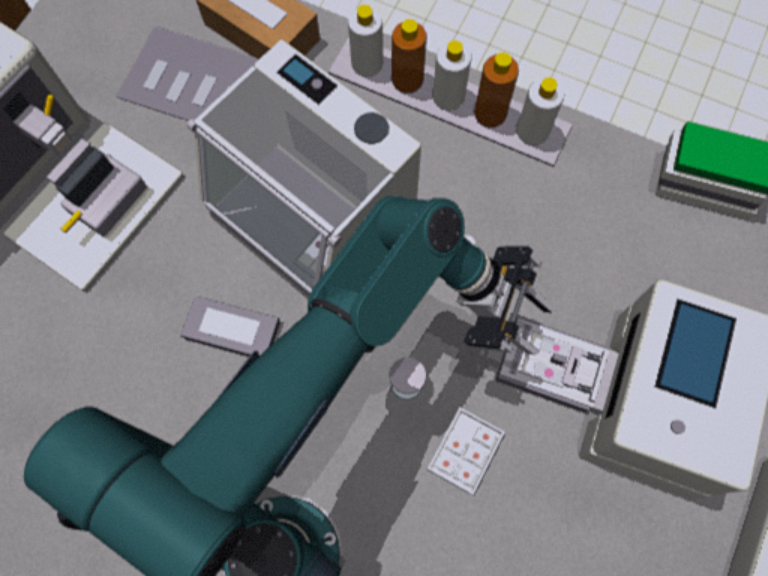

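```bash
python3 -c "
from h import *
for c in ['scene']:
    W=np.load(c+'14.npz')['W']; W0=np.load('scene1.npz')['W']
    D=todry(W); q=D[(abs(D[...,1])<.1)&(D[...,0]>-.02)&(D[...,0]<.05)&(D[...,2]>.12)&(D[...,2]<.25)]
    print('flap lean',np.polyfit(q[:,2],q[:,0],1))
print(arm.hand_in())"
```

```text
flap lean [ 0.27334914 -0.02855539]
the job is handed in; nothing more can be done
None
```

The carrier is clipped into the scanner's stage and the job is handed in at about 21 s. No verdict was reported.

**What I did:**
- I pushed the cabinet's flap in with the open fingers and let it ride on the hand. I gripped the grip plate at about 40° lean, lifted the carrier and backed out, and the flap closed behind it.
- At the scanner I slid the leading edge nose-down under the jaw's lip and pushed the jaw back about 9 mm. I then lowered the trailing edge inside the fixed wall and released it.

**Last checks, before handing in:**
- **Carrier position:** it lies about 0 mm along and 0.5 mm across from the seat in the wrist view. The scene and side cameras put it 5–6 mm across, still inside the 8 mm limit.
- **Flatness:** the wrist view shows it tilted about 0.001 rad, with its top about 8.5 mm above my deck height instead of 7 mm. I put the extra down to camera calibration and deck-height error.
- **Jaw:** the lip's front edge sits about 6 mm further in than at rest, which agrees with the expected jaw reading of 0.006.
- **Flap:** the measured lean is 0.27 rad, the closed angle.
- **Robot:** the gripper is clear of everything, with only about 1 N of noise on the wrist.
- **Bystanders:** the table things I could see and the low tray look undisturbed in the final pictures. I did not measure their positions again, and the arm hid the brush and bottle in the scene view.

The side camera's network reported the carrier in the wrong place in the last picture. I ignored that because the depth readings and the other cameras agreed.

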